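# Fish the slip stone out and pack the gouges

### The arm

A 7-joint arm with a two-finger parallel gripper is mounted at the origin on the work surface. World frame = base frame: x ahead of the robot, y to its left, z up, the work surface at z = 0. Lengths are in m, angles in rad, forces in N, time in s.
With the tool pointing down it reaches from about 0.4 to 0.85 m from the base axis. Payload 10.4 kg.
Tool frame: the origin (TCP) lies between the finger pads; the fingertips stand 25 mm ahead of it and the grasp point (between the pads) lies 6 mm ahead of it; y points along the fingers, z is the direction in which the jaws open and shut, and the axes are right-handed (so a half turn about y gives the same grasp; the last joint's range is limited). The gripper opens to 85 mm and grips with 20 to 120 N. Pads are 22 mm wide; open, the fingers measure 114 mm over their backs; the gripper's body (76 mm by 85 mm) begins 54 mm behind the grasp point. The pads swing forward as they close: fully open they stand 13 mm farther back than shut.
Start: joints at [-1.26, 0.332, -0.065, 1.46, 0.022, 1.35, -0.088], TCP at [0.205, 0.591, 0.256] pointing down, gripper open.
Joint ranges: [-2.6, 2.6], [-0.5, 2.12], [-1.47, 1.34], [0.16, 2.42], [-1.27, 4.41], [0.06, 2.06], [-2.6, 2.6]. Speed limits (rad/s): [2.22, 2.22, 2.79, 2.79, 3.14, 3.14, 3.14].

### API

Orientations are given as a unit quaternion [x, y, z, w].
In Python, from bench import * gives the robot as it stands.
- The arm moves only by the tool servo_tool, never from a script. Its argument "rows" is a list of rows, each an object of numbers: "x", "y", "z": the shift along the tool's x, y, z in cm; "ax", "ay", "az": the turn, a rotation vector about the tool's x, y, z in degrees. In form: [{"x": .., "y": .., "z": .., "ax": .., "ay": .., "az": ..}, ...]. A call has 1 to 5 rows; each row shifts and turns the pose as measured when the row begins, along the tool's axes as they then stand; what a row does not reach is not made up. A row lasts 1/8 s, in which the tool goes at most 62.5 mm and 10.7 degrees, less where a joint would pass 70% of its speed; a pose out of reach is approached as far as the arm can. A call is refused whole if a number of a shift passes 6.25 or a number of a turn 10.7, either way. A call with a gripper value outside its range is refused whole. "hand" is the closure in counts, from 0 (fully open) to 255 (shut), set as the call begins (left out, the last holds). The fingers move at their own pace and stop on an object; the grip force is fixed at half the most. Time passes only in rows, so rows that do not move let the fingers close. It gives the time, the measured TCP pose, the force and the opening at its end, in the units of the state.
- observe(): the state, without advancing time (a new reading comes with each control period).
- get_image(name): name is "scene" or "side" or "wrist"; returns a dict with "color" (480x640x3 uint8, red, green, blue), "mtx" (3x3 intrinsics, pixels), "origin" and "attitude" of the camera in the world. Camera axes: x right, y up, looking along -z (the intrinsics and any distortion apply to the point x, -y, -z); pixel columns grow to the right and rows downward; lengths in m; the calibration is good to about 2 mm. A picture is of the moment at which its call begins. There is no depth.
- sign_off(): hands the job in, once; it reports no verdict.
The state is a dict: "clock": time; "q": joint angles; "qd": joint speeds; "joint_efforts": joint torques, N m; "eef_pos": TCP position; "eef_rot": TCP orientation; "ft_force": force on the tool from outside, world axes, zero at the start; "wrist_torque": the same for the moment, N m; "opening": finger opening in m.
Only numpy, scipy, OpenCV 4.12 (cv2) and the standard library are available. Lean on these libraries where they do the work, as an engineer would, in place of code of your own. Each camera call takes 0.05 s, during which the arm holds its last target. There are 200 camera calls.

### The job

Pack up the carver's tool chest. Swing the hasp off the catch and open the lid all the way back; somewhere on the chest floor a sharpening slip stone has come adrift, so feel for it, take it out and lay it in the stone tray before it can chip the tools. Then lay all the gouges from the bench flat in the chest, shut the lid, and only then swing the hasp back over its catch; do not force the lid against the hasp, and leave the paint tin and the mallet alone.

Things in the scene. Friction and masses are not known exactly. Their poses are not given: they have to be found in the camera images.
- chest: Dark wooden tool chest, fixed to the bench: outer 180 (its x) by 266 (its y) by 65 tall without lid; walls 8, floor 10 thick, inside 164 by 250 and 55 deep, one undivided bay. Origin: centre of its underside, on the bench; x points to the lid's hinge side (away from the robot), y to the hasp's side, z up; turned up to 0.25 rad.
- chest_floor (a point): Centre of the chest's inner floor. On this floor lies the loose grey slip stone, a block 60 by 24 by 18 mm, 45 to 85 g, flat, at any angle, its centre within 25 mm (chest x) and 85 mm (chest y) of this point. The stone's own position is not reported: feel for it (or look, once the lid is up). Nothing else is inside at the start.
- lid (a joint): Angle of the chest lid (180 by 266 by 10, 0.35 kg): 0 shut, 1.75 fully open at its stop, leaning back past upright. It turns freely: let go below about 1.5 rad it falls shut; near 1.75 it stays open by its weight.
- lid_pull (a point): Centre of the lid's T-shaped pull: wooden bar along the chest's y, 28 long, 14 thick, on a 10 mm stem, 28 mm above the lid's top face, 150 mm from the hinge line, mid-width. Shut: 104 mm above the bench. Lid fully open: behind the lid, 64 mm beyond the hinge line and 141 mm above it, the lid's edge 36 mm higher still.
- lid_hinge (a point): Middle of the lid's hinge line (parallel to the chest's y), on top of the far wall, 65 mm above the bench, 90 mm from the chest's centre. The lid swings up and away from the robot.
- hasp (a joint): Angle of the steel hasp: 0 shut (strap lying over the lid and its staple), 3.2 fully off (folded outwards, about level, beyond the chest's +y wall). It turns freely and falls to whichever side of upright (about 1.3 rad) it is on.
- hasp_knob (a point): Centre of the cross-bar at the hasp's free end: steel, along the chest's x, 26 long, 12 thick, 48 mm along the strap from the hinge line and 18 mm off it on the upper side (shut: 91 mm above the bench, 15 above the lid; off: under the strap, 52 mm above the bench). Strap 22 mm wide.
- hasp_hinge (a point): Middle of the hasp's hinge line (parallel to the chest's x), outside the chest's +y wall: at x = -30, y = +136, z = 73 mm in the chest's frame.
- stone_tray: Shallow open plywood tray, fixed to the bench, 140 by 140, 22 tall, walls and floor 6 thick. Origin: centre of its underside.
- gouge1: Palm gouge with a narrow blade, 130 long (its x): square-sided wooden handle 80 by 24 by 22 tall, x = -65 to +15, then a slim steel blade to x = +65, 5 thick, at half height. 90 g, balances at about x = -14. Origin: under the middle of its length, on the underside; x to the blade, z up. Starts on the bench to the robot's right, roughly along world x. May be absent (None).
- gouge2: Palm gouge with a broad blade end, 130 long (its x): square-sided wooden handle 80 by 24 by 22 tall, x = -65 to +15, then a slim steel blade to x = +65, 5 thick, at half height. 90 g, balances at about x = -14. Origin: under the middle of its length, on the underside; x to the blade, z up. Starts on the bench to the robot's right, roughly along world x. May be absent (None).
- gouge3: Palm gouge with a skewed blade end, 130 long (its x): square-sided wooden handle 80 by 24 by 22 tall, x = -65 to +15, then a slim steel blade to x = +65, 5 thick, at half height. 90 g, balances at about x = -14. Origin: under the middle of its length, on the underside; x to the blade, z up. Starts on the bench to the robot's right, roughly along world x. May be absent (None).
- paint_tin: Yellow tin, 90 across, 110 tall, loose; a bystander. Origin: centre of its underside.
- mallet: Wooden mallet lying on the bench, round head 72 across and 110 long, handle 110 long; loose, a bystander. Origin: under the inner end of the head.
There are look-alikes about, which are no part of the job. Of the things like the stone_tray, leave any that is red or yellow; of the rest the larger one is meant.

How it is judged:
By the outcome, as a careful person would: the job done as asked, in the order asked, and still so for the second after the job is handed in, with the robot touching nothing.
Of gouge1, gouge2, gouge3 only 1 to 3 are there at a start; the rules pass over those that are not, and their reading is None.
At some moment in a run one of gouge1, gouge2, gouge3 may be knocked a few centimetres aside while the robot is not near it.
It also fails if it takes over 210 s, if anything falls off the work surface, if the arm or the gripper's body presses on something with over 40 N, if the wrist force passes 120 N, or if a joint passes its speed limit or range.

## Working session

There is one attempt and no reset: what is moved stays moved. The work goes in short steps, Python scripts to look and compute and a tool call to move; the robot and the scene stay as the last step left them, time stands still between calls to the robot, and variables do not carry over. Pictures are saved under pics/ and viewed, about 12 in all and at most 16, crops included, and the job is handed in when it is done.

Besides the shell and the picture viewer there is one more tool, called as name(argument=value, ...) on one line, values as JSON. servo_tool: Moves the arm, as the interface text tells. Its arguments: {"type":"object","properties":{"rows":{"type":"array","items":{"type":"object","properties":{"x":{"type":"number"},"y":{"type":"number"},"z":{"type":"number"},"ax":{"type":"number"},"ay":{"type":"number"},"az":{"type":"number"}}}},"hand":{"type":"number"}},"required":["rows"]}

```bash
ls; mkdir -p pics; cat > h.py <<'E'
from bench import *
import numpy as np, cv2
from scipy.spatial.transform import Rotation as R
def snap(n,f=None):
    d=get_image(n)
    if f: cv2.imwrite('pics/'+f,d['color'][:,:,::-1])
    return d
def att(d):
    a=np.array(d['attitude'],float); return a if a.shape==(3,3) else R.from_quat(a).as_matrix()
def ray(d,u,v):
    m=np.array(d['mtx']); p=np.array([(u-m[0,2])/m[0,0],-(v-m[1,2])/m[1,1],-1.])
    return np.array(d['origin']),att(d)@p
def onz(d,u,v,z):
    o,r=ray(d,u,v); return o+r*(z-o[2])/r[2]
def proj(d,P):
    p=att(d).T@(np.array(P)-np.array(d['origin'])); m=np.array(d['mtx'])
    return np.array([m[0,0]*p[0]/-p[2]+m[0,2], m[1,1]*p[1]/p[2]+m[1,2]])
E
python3 - <<'E'
from h import *
s=observe(); print(s)
for n in ['scene','side','wrist']:
    d=snap(n,n+'0.png'); print(n,d['mtx'],d['origin'],d['attitude'],[k for k in d])
E
```

```text
pics
{'clock': 0.0, 'q': array([-1.25960616,  0.33288117, -0.06468879,  1.46097092,  0.02159429,
        1.34987034, -0.0885108 ]), 'qd': array([-9.79542987e-04, -3.53385246e-04,  9.09557651e-04, -7.49520321e-05,
        2.00666018e-04,  2.93872692e-03, -1.38502064e-03]), 'joint_efforts': array([ 7.28466403e-04, -6.25444221e+01,  4.90182603e-02, -3.91599476e+01,
        1.60444347e-02,  9.96953342e-03, -6.76811247e-07]), 'eef_pos': array([0.20466205, 0.5901772 , 0.25549593]), 'eef_rot': array([ 0.69778495, -0.11752758,  0.11740419, -0.69677808]), 'ft_force': array([ 0.19306636, -0.35618961, -0.90820379]), 'wrist_torque': array([-0.08014322, -0.048558  , -0.04743038]), 'opening': 0.08571699980004771}
scene [[576.38988939   0.         316.74092383]
 [  0.         576.38988939 239.61314254]
 [  0.           0.           1.        ]] [ 1.1952788  -0.44220812  1.45190177] [0.242507   0.13128188 0.43464978 0.85734182] ['color', 'mtx', 'origin', 'attitude']
side [[540.55684852   0.         323.74178017]
 [  0.         540.55684852 236.55821836]
 [  0.           0.           1.        ]] [ 0.08384728 -0.91002862  0.90221974] [ 0.42450978 -0.08858033 -0.1991329   0.87880092] ['color', 'mtx', 'origin', 'attitude']
wrist [[360.83833439   0.         323.62155803]
 [  0.         360.83833439 241.34254271]
 [  0.           0.           1.        ]] [0.13956629 0.61317953 0.3726383 ] [-0.11214572 -0.07926052  0.57418345  0.8071273 ] ['color', 'mtx', 'origin', 'attitude']
```

View pics/scene0.png

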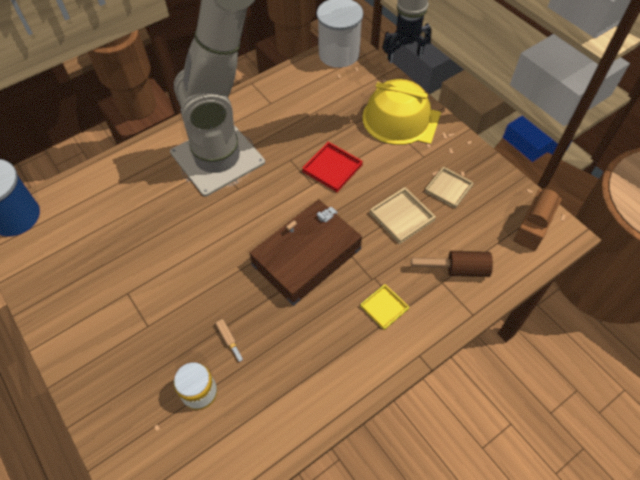

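View pics/side0.png

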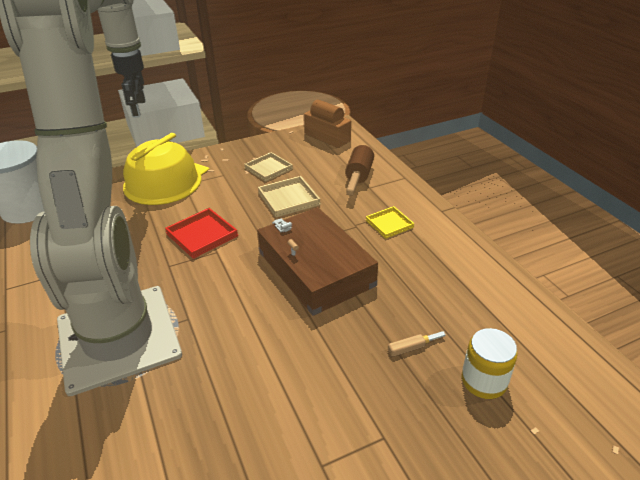

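The scene view shows the chest with lid corners near (320,203), (361,240), (295,297) and (251,255). The hasp is at (327,213), the pull at (292,226), the large plywood tray at (402,214), one gouge at (229,340) and the tin at (195,385). The side view agrees and also shows only one gouge.

```bash
python3 - <<'E'
from h import *
d=snap('scene')
for n,z in [('lid',.075)]:
    P=[onz(d,*p,z)[:2] for p in [(320,203),(361,240),(295,297),(251,255)]]
    print(np.round(P,3),[np.round(np.linalg.norm(P[i]-P[i-1]),3) for i in range(4)])
print('tray',[np.round(onz(d,*p,.022)[:2],3) for p in [(404,189),(434,215),(402,241),(370,213)]])
print('gouge',[np.round(onz(d,*p,.015)[:2],3) for p in [(222,321),(240,360)]])
print('hasp,pull',onz(d,327,212,.085),onz(d,292,226,.104),'tin',onz(d,195,377,.11))
c=d['color'][190:310,240:400]; cv2.imwrite('pics/c1.png',cv2.resize(c,(800,600),interpolation=cv2.INTER_CUBIC)[:,:,::-1])
c=snap('side')['color'][200:320,245:405]; cv2.imwrite('pics/c2.png',cv2.resize(c,(800,600),interpolation=cv2.INTER_CUBIC)[:,:,::-1])
E
```

```text
[[ 0.391  0.13 ]
 [ 0.563  0.147]
 [ 0.598 -0.104]
 [ 0.42  -0.129]] [np.float64(0.26), np.float64(0.173), np.float64(0.254), np.float64(0.18)]
tray [array([0.471, 0.391]), array([0.599, 0.4  ]), array([0.612, 0.263]), array([0.479, 0.251])]
gouge [array([ 0.514, -0.29 ]), array([ 0.637, -0.309])]
hasp,pull [0.43420499 0.12309006 0.085     ] [0.42468646 0.0081123  0.104     ] tin [ 0.64595202 -0.42759565  0.11      ]
```

View pics/c1.png

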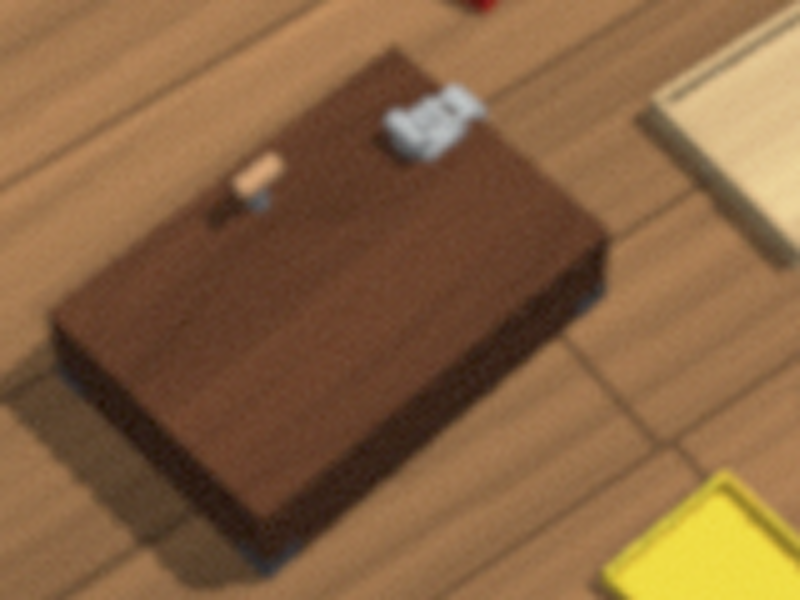

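View pics/c2.png

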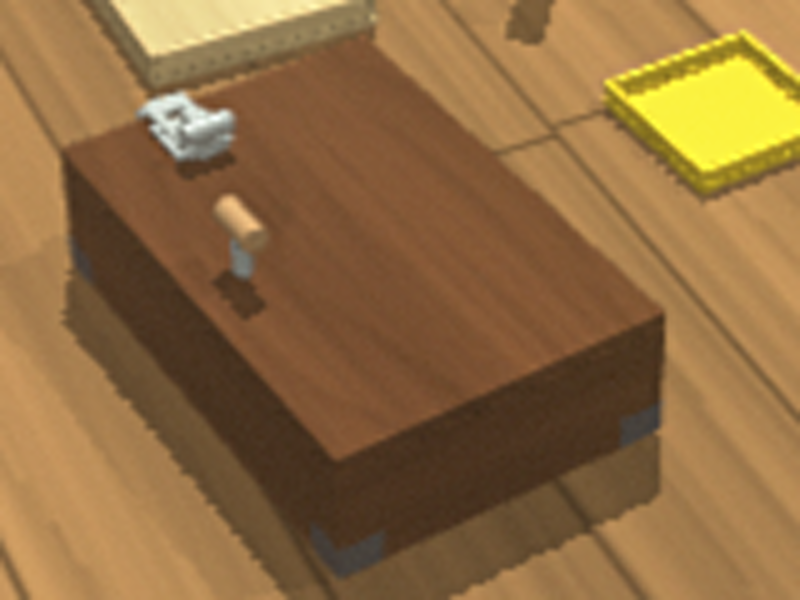

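The crops show the lid corners, pull and hasp knob clearly. I'll fit the chest pose to those corners.

```bash
cat >> h.py <<'E'
def rot(a): return np.array([[np.cos(a),-np.sin(a),0],[np.sin(a),np.cos(a),0],[0,0,1]])
E
python3 - <<'E'
from h import *
from scipy.optimize import least_squares
S,D=snap('scene'),snap('side')
C=[(-.09,.133,.075),(.09,.133,.075),(.09,-.133,.075),(-.09,-.133,.075),(-.06,0,.104),(-.03,.088,.091)]
f=lambda a,b,oy,ox:[(ox+x/5,oy+y/5) for x,y in zip(a,b)]
ps=f([397,608,265,53,258,404],[48,240,520,318,174,133],190,240)
pd=f([65,375,663,335,241,211],[152,40,313,460,222,133],200,245)
def res(t):
    W=[rot(t[2])@np.array(c)+[t[0],t[1],0] for c in C]
    return np.concatenate([proj(S,w)-p for w,p in zip(W,ps)]+[proj(D,w)-p for w,p in zip(W,pd)])
r=least_squares(res,[.49,0.01,.12],loss='soft_l1'); print(r.x); print(res(r.x).round(1).reshape(-1,2).tolist())
t=r.x
for n,c in dict(pull=C[4],knob=C[5],hh=(-.03,.136,.073),knoboff=(-.03,.184,.052),lh=(.09,0,.065)).items(): print(n,(rot(t[2])@np.array(c)+[t[0],t[1],0]).round(4))
# tool axes now
q=R.from_quat(observe()['eef_rot']).as_matrix(); print(q.round(3))
print(R.from_quat(observe()['eef_rot']).as_euler('xyz',degrees=True))
E
```

```text
[0.48342204 0.01210987 0.11475208]
[[-0.7, 0.1], [0.4, -0.5], [-1.9, 1.3], [-2.1, -0.9], [-0.6, 1.5], [0.5, 1.0], [-0.5, -1.7], [-1.1, -1.8], [1.2, -0.3], [-0.2, -0.2], [0.1, -0.3], [-0.4, -1.6]]
pull [0.4238 0.0052 0.104 ]
knob [0.4435 0.0961 0.091 ]
hh [0.438  0.1438 0.073 ]
knoboff [0.4326 0.1915 0.052 ]
lh [0.5728 0.0224 0.065 ]
[[ 0.945 -0.     0.328]
 [-0.328 -0.     0.945]
 [-0.    -1.    -0.   ]]
[-9.00181432e+01  1.33730172e-03 -1.91247061e+01]
```

```bash
cat >> h.py <<'E'
T=np.array([.48342204,.01210987]);YAW=.11475208
def cw(x,y,z): return rot(YAW)@np.array([x,y,z])+[T[0],T[1],0]   # chest->world
def plan(P,yaw=None,n=5,path=None):
    """rows (tool cm/deg) from the current pose to waypoints; tool kept pointing down. yaw=tool-x heading deg"""
    s=observe(); p=np.array(s['eef_pos']); M=R.from_quat(s['eef_rot']).as_matrix()
    y0=np.degrees(np.arctan2(M[1,0],M[0,0])); dy=0 if yaw is None else (yaw-y0+180)%360-180
    W=[p+(np.array(P)-p)*(i+1)/n for i in range(n)] if path is None else path
    n=len(W); y=y0; out=[]
    print('from',p.round(4),'yaw',y0.round(1),'down',M[:,1].round(3),'F',np.round(s['ft_force'],1),'t',s['clock'],'open',s['opening'])
    for w in W:
        d=np.array(w)-p; a=np.radians(y)
        out.append(dict(x=round(100*(d[0]*np.cos(a)+d[1]*np.sin(a)),2),y=round(-100*d[2],2),z=round(100*(-d[0]*np.sin(a)+d[1]*np.cos(a)),2),ay=round(-dy/n,2)))
        p=np.array(w); y+=dy/n
    for o in out: print(str(o).replace("'",'"')+',')
E
python3 - <<'E'
from h import *
k=cw(-.03,.088,.091); plan([k[0],k[1],.22],np.degrees(YAW)-90,10)
E
```

```text
from [0.2047 0.5904 0.2561] yaw -19.1 down [-0. -0. -1.] F [ 0.5  0.  -0.4] t 0.35 open 0.08554726863990832
{"x": np.float64(3.88), "y": np.float64(0.36), "z": np.float64(-3.89), "ay": np.float64(6.43)},
{"x": np.float64(4.29), "y": np.float64(0.36), "z": np.float64(-3.43), "ay": np.float64(6.43)},
{"x": np.float64(4.64), "y": np.float64(0.36), "z": np.float64(-2.93), "ay": np.float64(6.43)},
{"x": np.float64(4.94), "y": np.float64(0.36), "z": np.float64(-2.39), "ay": np.float64(6.43)},
{"x": np.float64(5.18), "y": np.float64(0.36), "z": np.float64(-1.82), "ay": np.float64(6.43)},
{"x": np.float64(5.35), "y": np.float64(0.36), "z": np.float64(-1.23), "ay": np.float64(6.43)},
{"x": np.float64(5.45), "y": np.float64(0.36), "z": np.float64(-0.62), "ay": np.float64(6.43)},
{"x": np.float64(5.49), "y": np.float64(0.36), "z": np.float64(-0.01), "ay": np.float64(6.43)},
{"x": np.float64(5.46), "y": np.float64(0.36), "z": np.float64(0.61), "ay": np.float64(6.43)},
{"x": np.float64(5.35), "y": np.float64(0.36), "z": np.float64(1.21), "ay": np.float64(6.43)},
```

servo_tool(rows=[{"x":3.9,"y":0.36,"z":-3.9,"ay":6.4},{"x":4.3,"y":0.36,"z":-3.4,"ay":6.4},{"x":4.6,"y":0.36,"z":-2.9,"ay":6.4},{"x":4.9,"y":0.36,"z":-2.4,"ay":6.4},{"x":5.2,"y":0.36,"z":-1.8,"ay":6.4}], hand=110)

```text
validation failed for argument at $.ro...
```

servo_tool(rows=[{"x":5.3,"y":0.36,"z":-1.2,"ay":6.4},{"x":5.4,"y":0.36,"z":-0.6,"ay":6.4},{"x":5.5,"y":0.36,"z":0,"ay":6.4},{"x":5.4,"y":0.36,"z":0.6,"ay":6.4},{"x":5.3,"y":0.36,"z":1.2,"ay":6.4}])

```text
validation failed for argument at $.ro...
```

```bash
sed -i 's/round(\(100\|-100\|-dy\)/float(0)+round(\1/g' h.py; sed -i 's/for o in out: print.*/for o in out: print({k:float(v) for k,v in o.items()})/' h.py; python3 - <<'E'
from h import *
snap('wrist','w1.png')
k=cw(-.03,.088,.091); plan([k[0],k[1],.15],np.degrees(YAW)-90,5)
E
```

```text
from [0.2048 0.5905 0.2562] yaw -19.1 down [-0. -0. -1.] F [-0.   0.8 -0.1] t 0.4 open 0.08532673268688194
{'x': 7.75, 'y': 2.12, 'z': -7.78, 'ay': 12.86}
{'x': 9.29, 'y': 2.12, 'z': -5.86, 'ay': 12.86}
{'x': 10.36, 'y': 2.12, 'z': -3.64, 'ay': 12.86}
{'x': 10.91, 'y': 2.12, 'z': -1.25, 'ay': 12.86}
{'x': 10.91, 'y': 2.12, 'z': 1.21, 'ay': 12.86}
```

View pics/w1.png

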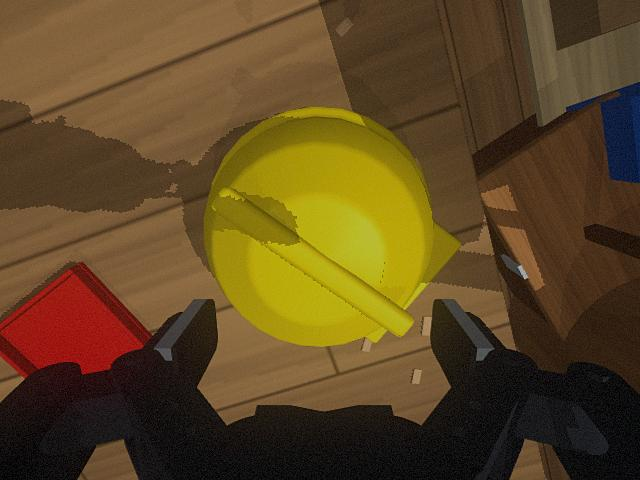

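The moves were refused, so the arm is still over the yellow helmet. The rows probably need all six fields.

servo_tool(rows=[{"x":3.9,"y":0.36,"z":-3.9,"ax":0,"ay":6.4,"az":0},{"x":4.3,"y":0.36,"z":-3.4,"ax":0,"ay":6.4,"az":0},{"x":4.6,"y":0.36,"z":-2.9,"ax":0,"ay":6.4,"az":0},{"x":4.9,"y":0.36,"z":-2.4,"ax":0,"ay":6.4,"az":0},{"x":5.2,"y":0.36,"z":-1.8,"ax":0,"ay":6.4,"az":0}], hand=110)

```text
clock: 1.02
eef_pos: [0.3239, 0.3397, 0.2369]
eef_rot: [-0.636, 0.309, -0.308, 0.637]
ft_force: [1.1, 0.3, -0.5]
opening: 0.0484
```

servo_tool(rows=[{"x":5.3,"y":0.36,"z":-1.2,"ax":0,"ay":6.4,"az":0},{"x":5.4,"y":0.36,"z":-0.6,"ax":0,"ay":6.4,"az":0},{"x":5.5,"y":0.36,"z":0,"ax":0,"ay":6.4,"az":0},{"x":5.4,"y":0.36,"z":0.6,"ax":0,"ay":6.4,"az":0},{"x":5.3,"y":0.36,"z":1.2,"ax":0,"ay":6.4,"az":0}])

```text
clock: 1.65
eef_pos: [0.4421, 0.0844, 0.219]
eef_rot: [-0.52, 0.478, -0.476, 0.524]
ft_force: [1.2, -0.2, 0.4]
opening: 0.0486
```

```bash
python3 - <<'E'
from h import *
snap('wrist','w1.png')
k=cw(-.03,.088,.091); plan([k[0],k[1],.15],np.degrees(YAW)-90,5)
E
```

```text
from [0.4442 0.0773 0.2188] yaw -85.6 down [ 0.003  0.004 -1.   ] F [ 1.1 -7.4 -0.5] t 1.7 open 0.04867836265860353
{'x': -0.38, 'y': 1.38, 'z': 0.02, 'ay': -0.43}
{'x': -0.38, 'y': 1.38, 'z': 0.02, 'ay': -0.43}
{'x': -0.38, 'y': 1.38, 'z': 0.02, 'ay': -0.43}
{'x': -0.38, 'y': 1.38, 'z': 0.02, 'ay': -0.43}
{'x': -0.38, 'y': 1.38, 'z': 0.03, 'ay': -0.43}
```

servo_tool(rows=[{"x":-0.5,"y":1.5,"z":0,"ax":0,"ay":-0.5,"az":0},{"x":-0.5,"y":1.5,"z":0,"ax":0,"ay":-0.5,"az":0},{"x":-0.4,"y":1.5,"z":0,"ax":0,"ay":-0.5,"az":0},{"x":-0.2,"y":1.5,"z":0,"ax":0,"ay":-0.5,"az":0},{"x":0,"y":0,"z":0,"ax":0,"ay":0,"az":0}])

```text
clock: 2.33
eef_pos: [0.4416, 0.0961, 0.154]
eef_rot: [-0.527, 0.47, -0.469, 0.53]
ft_force: [-0.1, -0.2, -0.3]
opening: 0.0483
```

```bash
python3 - <<'E'
from h import *
d=snap('wrist','w1.png')
k=cw(-.03,.088,.091); print(proj(d,k),k); plan([k[0],k[1],.106],np.degrees(YAW)-90,5)
E
```

```text
[326.97670298 275.30640709] [0.44354331 0.0960961  0.091     ]
from [0.442  0.0961 0.1547] yaw -83.2 down [ 0.002  0.004 -1.   ] F [-0.   0.5  0.1] t 2.375 open 0.048529641765999026
{'x': 0.0, 'y': 0.97, 'z': 0.03, 'ay': 0.04}
{'x': 0.0, 'y': 0.97, 'z': 0.03, 'ay': 0.04}
{'x': 0.0, 'y': 0.97, 'z': 0.03, 'ay': 0.04}
{'x': 0.0, 'y': 0.97, 'z': 0.03, 'ay': 0.04}
{'x': 0.0, 'y': 0.97, 'z': 0.03, 'ay': 0.04}
```

View pics/w1.png

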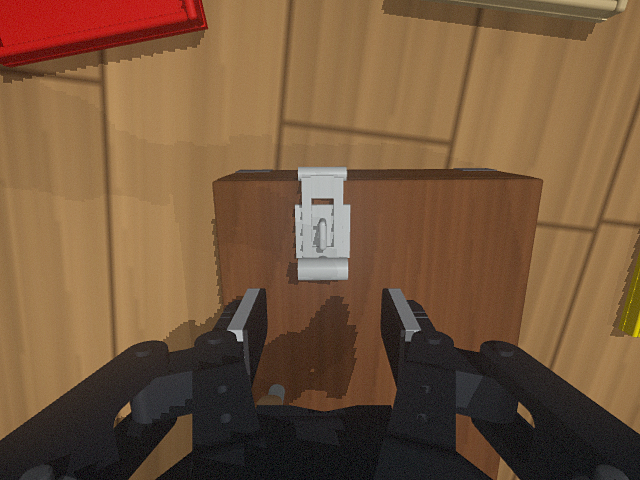

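The wrist view puts the knob at (324,269), which is 6 px from the prediction, about 3 mm. The jaws straddle it correctly, and the staple plate at (323,231) is slightly wider than the knob, so I'll keep the tips a little high.

servo_tool(rows=[{"x":0,"y":1.2,"z":0,"ax":0,"ay":0,"az":0},{"x":0,"y":1.2,"z":0,"ax":0,"ay":0,"az":0},{"x":0,"y":1.2,"z":0,"ax":0,"ay":0,"az":0},{"x":0,"y":1.1,"z":0,"ax":0,"ay":0,"az":0},{"x":0,"y":0,"z":0,"ax":0,"ay":0,"az":0}])

```text
clock: 3.0
eef_pos: [0.4425, 0.0962, 0.1048]
eef_rot: [-0.527, 0.47, -0.47, 0.53]
ft_force: [-0.1, 0.4, -0.8]
opening: 0.0486
```

servo_tool(rows=[{"x":0,"y":0,"z":0,"ax":0,"ay":0,"az":0},{"x":0,"y":0,"z":0,"ax":0,"ay":0,"az":0},{"x":0,"y":0,"z":0,"ax":0,"ay":0,"az":0},{"x":0,"y":0,"z":0,"ax":0,"ay":0,"az":0}], hand=255)

```text
clock: 3.5
eef_pos: [0.4413, 0.096, 0.1056]
eef_rot: [-0.527, 0.471, -0.469, 0.529]
ft_force: [-0.5, 0.3, -1.4]
opening: 0.0237
```

```bash
cat >> h.py <<'E'
def arc(hc,rc,axis,th0,th1,n):
    """path of the TCP along chest arc. hc,rc: radius vector in chest (2D in plane, shut), axis 'y' hasp / 'x' lid"""
    p=np.array(observe()['eef_pos']); W=[]
    f=lambda t:np.array(rc)*0+np.array([rc[0]*np.cos(t)+rc[1]*np.sin(t),-rc[0]*np.sin(t)+rc[1]*np.cos(t)])
    for t in np.linspace(th0,th1,n+1)[1:]:
        d=f(t)-f(th0); v=[0,d[0],d[1]] if axis=='y' else [d[0],0,d[1]]
        W.append(p+rot(YAW)@np.array(v))
    return W
E
python3 - <<'E'
from h import *
plan(None,path=arc(None,(-.048,.018),'y',0,2.0,10))
E
```

```text
from [0.4413 0.096  0.1056] yaw -83.3 down [-0.     0.004 -1.   ] F [-0.5  0.3 -1.4] t 3.5 open 0.02373310707758391
{'x': -0.45, 'y': -0.92, 'z': 0.0, 'ay': 0.0}
{'x': -0.63, 'y': -0.81, 'z': 0.0, 'ay': 0.0}
{'x': -0.77, 'y': -0.67, 'z': 0.0, 'ay': 0.0}
{'x': -0.89, 'y': -0.5, 'z': 0.0, 'ay': 0.0}
{'x': -0.97, 'y': -0.31, 'z': 0.0, 'ay': 0.0}
{'x': -1.02, 'y': -0.11, 'z': 0.0, 'ay': 0.0}
{'x': -1.02, 'y': 0.09, 'z': 0.0, 'ay': 0.0}
{'x': -0.98, 'y': 0.29, 'z': 0.0, 'ay': 0.0}
{'x': -0.9, 'y': 0.48, 'z': 0.0, 'ay': 0.0}
{'x': -0.79, 'y': 0.65, 'z': 0.0, 'ay': 0.0}
```

servo_tool(rows=[{"x":0,"y":-0.1,"z":0,"ax":0,"ay":0,"az":0},{"x":-0.45,"y":-0.92,"z":0,"ax":0,"ay":0,"az":0},{"x":-0.63,"y":-0.81,"z":0,"ax":0,"ay":0,"az":0},{"x":-0.77,"y":-0.67,"z":0,"ax":0,"ay":0,"az":0},{"x":-0.89,"y":-0.5,"z":0,"ax":0,"ay":0,"az":0}])

```text
clock: 4.12
eef_pos: [0.4376, 0.1244, 0.1364]
eef_rot: [-0.528, 0.471, -0.469, 0.529]
ft_force: [4.1, -0.4, -13.9]
opening: 0.0235
```

servo_tool(rows=[{"x":-0.97,"y":-0.31,"z":0,"ax":0,"ay":0,"az":0},{"x":-1.02,"y":-0.11,"z":0,"ax":0,"ay":0,"az":0},{"x":-1.02,"y":0.09,"z":0,"ax":0,"ay":0,"az":0},{"x":-0.98,"y":0.29,"z":0,"ax":0,"ay":0,"az":0},{"x":-0.9,"y":0.48,"z":0,"ax":0,"ay":0,"az":0}])

```text
clock: 4.75
eef_pos: [0.4314, 0.176, 0.1353]
eef_rot: [-0.528, 0.471, -0.469, 0.529]
ft_force: [-4.6, -2.6, 3.0]
opening: 0.0221
```

```bash
python3 - <<'E'
from h import *
d=snap('wrist','w2.png')
plan([0.4413,.096,.22],np.degrees(YAW)-90,1)
p=cw(-.06,0,.104); print(p); plan([p[0],p[1],.16],np.degrees(YAW),9)
E
```

```text
from [0.4312 0.1772 0.1346] yaw -83.2 down [-0.001  0.003 -1.   ] F [-1.8 -0.2  2.1] t 4.8 open 0.021978153685717445
{'x': 8.18, 'y': -8.54, 'z': 0.05, 'ay': 0.22}
[0.42381665 0.00523985 0.104     ]
from [0.4312 0.1772 0.1346] yaw -83.2 down [-0.001  0.003 -1.   ] F [-1.8 -0.2  2.1] t 4.8 open 0.021978153685717445
{'x': 1.89, 'y': -0.28, 'z': -0.31, 'ay': -9.98}
{'x': 1.81, 'y': -0.28, 'z': -0.63, 'ay': -9.98}
{'x': 1.67, 'y': -0.28, 'z': -0.93, 'ay': -9.98}
{'x': 1.48, 'y': -0.28, 'z': -1.21, 'ay': -9.98}
{'x': 1.25, 'y': -0.28, 'z': -1.45, 'ay': -9.98}
{'x': 0.98, 'y': -0.28, 'z': -1.64, 'ay': -9.98}
{'x': 0.68, 'y': -0.28, 'z': -1.79, 'ay': -9.98}
{'x': 0.36, 'y': -0.28, 'z': -1.88, 'ay': -9.98}
{'x': 0.03, 'y': -0.28, 'z': -1.91, 'ay': -9.98}
```

View pics/w2.png

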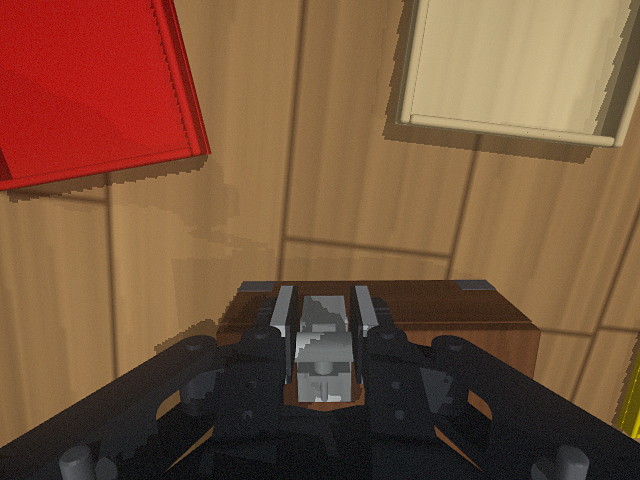

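The hasp is between the fingers and past upright (knob near (325,345)). I'll carry it a little further out and let go.

servo_tool(rows=[{"x":-0.8,"y":0.65,"z":0,"ax":0,"ay":0,"az":0},{"x":-0.6,"y":0.8,"z":0,"ax":0,"ay":0,"az":0},{"x":0,"y":0,"z":0,"ax":0,"ay":0,"az":0}])

```text
clock: 5.18
eef_pos: [0.429, 0.1947, 0.1222]
eef_rot: [-0.528, 0.471, -0.467, 0.531]
ft_force: [0.4, -5.8, -2.2]
opening: 0.0204
```

servo_tool(rows=[{"x":0,"y":0,"z":0,"ax":0,"ay":0,"az":0},{"x":0,"y":0,"z":0,"ax":0,"ay":0,"az":0},{"x":0,"y":0,"z":0,"ax":0,"ay":0,"az":0},{"x":0,"y":-3,"z":0,"ax":0,"ay":0,"az":0},{"x":0,"y":-5,"z":0,"ax":0,"ay":0,"az":0}], hand=60)

```text
clock: 5.8
eef_pos: [0.4281, 0.1939, 0.2025]
eef_rot: [-0.529, 0.472, -0.467, 0.529]
ft_force: [0.8, 1.0, 1.4]
opening: 0.0651
```

```bash
python3 - <<'E'
from h import *
c=snap('side')['color'][170:320,245:445]; cv2.imwrite('pics/s2.png',cv2.resize(c,(800,600),interpolation=cv2.INTER_CUBIC)[:,:,::-1])
p=cw(-.06,0,.104); print(p); plan([p[0],p[1],.17],np.degrees(YAW),9)
E
```

```text
[0.42381665 0.00523985 0.104     ]
from [0.4309 0.1951 0.2096] yaw -83.2 down [ 0.003  0.011 -1.   ] F [4.7 1.9 6.6] t 5.85 open 0.0650973324561748
{'x': 2.08, 'y': 0.44, 'z': -0.33, 'ay': -9.97}
{'x': 2.0, 'y': 0.44, 'z': -0.68, 'ay': -9.97}
{'x': 1.85, 'y': 0.44, 'z': -1.02, 'ay': -9.97}
{'x': 1.64, 'y': 0.44, 'z': -1.32, 'ay': -9.97}
{'x': 1.39, 'y': 0.44, 'z': -1.59, 'ay': -9.97}
{'x': 1.09, 'y': 0.44, 'z': -1.81, 'ay': -9.97}
{'x': 0.76, 'y': 0.44, 'z': -1.97, 'ay': -9.97}
{'x': 0.41, 'y': 0.44, 'z': -2.07, 'ay': -9.97}
{'x': 0.05, 'y': 0.44, 'z': -2.11, 'ay': -9.97}
```

View pics/s2.png

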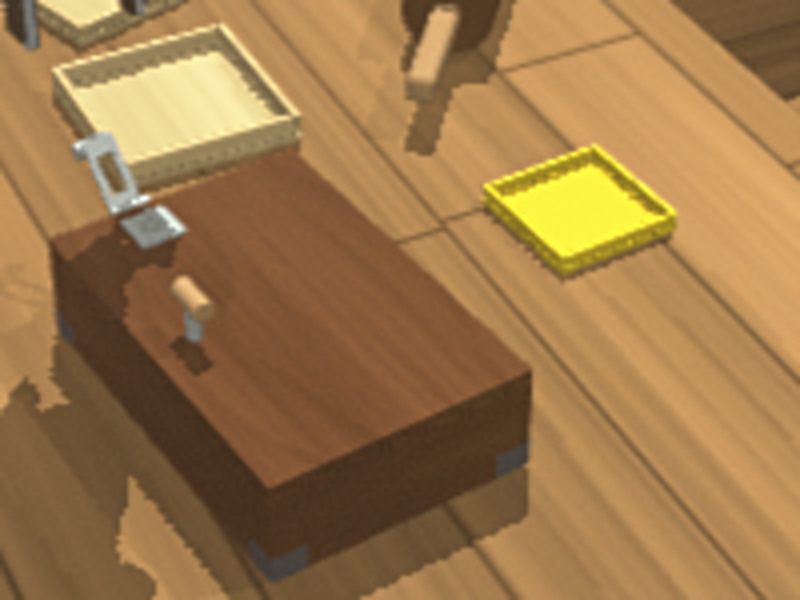

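The hasp strap, at (105,170), is past upright and falling outward. Next is the lid pull.

servo_tool(rows=[{"x":2.1,"y":0.4,"z":-0.3,"ax":0,"ay":-10,"az":0},{"x":2.0,"y":0.4,"z":-0.7,"ax":0,"ay":-10,"az":0},{"x":1.9,"y":0.4,"z":-1.0,"ax":0,"ay":-10,"az":0},{"x":1.6,"y":0.4,"z":-1.3,"ax":0,"ay":-10,"az":0},{"x":1.4,"y":0.4,"z":-1.6,"ax":0,"ay":-10,"az":0}], hand=90)

```text
clock: 6.48
eef_pos: [0.4305, 0.089, 0.1906]
eef_rot: [-0.674, 0.19, -0.194, 0.687]
ft_force: [0.5, -0.0, 0.1]
opening: 0.0553
```

servo_tool(rows=[{"x":1.1,"y":0.4,"z":-1.8,"ax":0,"ay":-10,"az":0},{"x":0.8,"y":0.4,"z":-2.0,"ax":0,"ay":-10,"az":0},{"x":0.4,"y":0.4,"z":-2.1,"ax":0,"ay":-10,"az":0},{"x":0.1,"y":0.4,"z":-2.1,"ax":0,"ay":-10,"az":0},{"x":0,"y":0,"z":0,"ax":0,"ay":0,"az":0}])

```text
clock: 7.1
eef_pos: [0.4321, 0.0004, 0.1731]
eef_rot: [-0.698, -0.065, 0.054, 0.711]
ft_force: [-0.5, -0.5, 1.0]
opening: 0.0553
```

```bash
python3 - <<'E'
from h import *
d=snap('wrist','w3.png')
p=cw(-.06,0,.104); print(p,observe()['q'].round(2)); print(proj(d,p),proj(d,cw(-.06,.014,.104)),proj(d,cw(-.06,-.014,.104)));plan([p[0],p[1],.111],np.degrees(YAW),5)
E
```

```text
[0.42381665 0.00523985 0.104     ] [-0.7  -0.08  0.59  2.08  0.03  1.11  1.62]
[332.4856826  255.31719083] [358.19800295 256.47758444] [306.65602497 254.15150181]
from [0.4321 0.0013 0.1733] yaw 9.5 down [ 0.013  0.019 -1.   ] F [-1.   0.2  0.4] t 7.15 open 0.05535790534465345
{'x': -0.15, 'y': 1.25, 'z': 0.11, 'ay': 0.59}
{'x': -0.15, 'y': 1.25, 'z': 0.1, 'ay': 0.59}
{'x': -0.15, 'y': 1.25, 'z': 0.1, 'ay': 0.59}
{'x': -0.15, 'y': 1.25, 'z': 0.1, 'ay': 0.59}
{'x': -0.16, 'y': 1.25, 'z': 0.1, 'ay': 0.59}
```

View pics/w3.png

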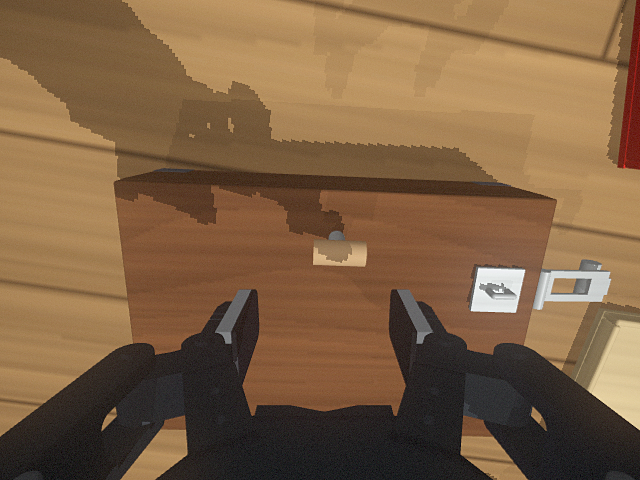

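The hasp is fully folded out at (575,285). The pull is at (340,252), about 3 mm further in +y than my fit, the same offset I saw at the knob. I'll correct the chest origin and add tilt correction to the planner.

```bash
python3 - <<'E'
s=open('h.py').read()
s=s.replace("T=np.array([.48342204,.01210987])","T=np.array([.4822,.0150])")
i=s.index("def plan"); j=s.index("def arc")
s=s[:i]+'''def plan(P,yaw=None,n=5,path=None):
    """rows (tool cm/deg) to P or along path; ends with tool straight down, tool-x heading yaw deg"""
    s=observe(); p=np.array(s['eef_pos']); M=R.from_quat(s['eef_rot'])
    A=M.as_matrix(); y0=np.degrees(np.arctan2(A[1,0],A[0,0])); yaw=y0 if yaw is None else yaw
    G=R.from_euler('z',yaw,degrees=True)*R.from_matrix([[1,0,0],[0,0,1],[0,-1,0]])
    W=[p+(np.array(P)-p)*(i+1)/n for i in range(n)] if path is None else path
    n=len(W); rv=(M.inv()*G).as_rotvec(degrees=True)/n; st=R.from_rotvec(rv,degrees=True)
    print('from',p.round(4),'yaw',y0.round(1),'down',A[:,1].round(3),'F',np.round(s['ft_force'],1),'t',round(s['clock'],2),'open',round(s['opening'],4),'turn/row',rv.round(2))
    for w in W:
        d=M.inv().apply(np.array(w)-p)*100; print([float(v) for v in d.round(2)]); p=np.array(w); M=M*st
'''+s[j:]
open('h.py','w').write(s)
E
python3 - <<'E'
from h import *
p=cw(-.06,0,.104); print(p);plan([p[0],p[1],.110],np.degrees(YAW),5)
E
```

```text
[0.42259461 0.00812998 0.104     ]
from [0.4321 0.0013 0.1733] yaw 9.5 down [ 0.013  0.019 -1.   ] F [-1.   0.2  0.4] t 7.15 open 0.0554 turn/row [-0.2   0.6   0.18]
[-0.19, 1.26, 0.14]
[-0.18, 1.26, 0.15]
[-0.18, 1.27, 0.15]
[-0.18, 1.27, 0.15]
[-0.18, 1.27, 0.15]
```

servo_tool(rows=[{"x":-0.2,"y":1.2,"z":0.14,"ax":-0.2,"ay":0.6,"az":0.2},{"x":-0.2,"y":1.3,"z":0.15,"ax":-0.2,"ay":0.6,"az":0.2},{"x":-0.2,"y":1.3,"z":0.15,"ax":-0.2,"ay":0.6,"az":0.2},{"x":-0.2,"y":1.3,"z":0.15,"ax":-0.2,"ay":0.6,"az":0.2},{"x":-0.1,"y":1.0,"z":0.1,"ax":-0.2,"ay":0.6,"az":0.2}])

```text
clock: 7.78
eef_pos: [0.4219, 0.0105, 0.108]
eef_rot: [0.706, 0.037, -0.039, -0.706]
ft_force: [-0.1, -0.7, -0.0]
opening: 0.0551
```

servo_tool(rows=[{"x":0,"y":0,"z":0,"ax":0,"ay":0,"az":0},{"x":0,"y":0,"z":0,"ax":0,"ay":0,"az":0},{"x":0,"y":0,"z":0,"ax":0,"ay":0,"az":0},{"x":0,"y":0,"z":0,"ax":0,"ay":0,"az":0},{"x":0,"y":0,"z":0,"ax":0,"ay":0,"az":0}], hand=255)

```text
clock: 8.4
eef_pos: [0.4218, 0.0082, 0.1082]
eef_rot: [0.708, 0.036, -0.039, -0.705]
ft_force: [-0.4, -0.5, -2.0]
opening: 0.0266
```

```bash
python3 - <<'E'
from h import *
print(cw(-.06,0,.104)); plan(None,np.degrees(YAW),path=arc(None,(-.150,.039),'x',0,1.72,20))
E
```

```text
[0.42259461 0.00812998 0.104     ]
from [0.4218 0.0082 0.1082] yaw 6.0 down [-0.004 -0.004 -1.   ] F [-0.4 -0.5 -2. ] t 8.4 open 0.0266 turn/row [ 0.01 -0.03 -0.01]
[0.38, -1.28, -0.0]
[0.49, -1.24, -0.0]
[0.6, -1.19, 0.0]
[0.7, -1.13, 0.0]
[0.79, -1.07, 0.0]
[0.88, -1.0, 0.0]
[0.97, -0.92, 0.0]
[1.04, -0.83, 0.0]
[1.11, -0.74, 0.0]
[1.17, -0.64, 0.0]
[1.22, -0.54, 0.0]
[1.26, -0.43, 0.0]
[1.29, -0.32, 0.0]
[1.32, -0.21, 0.0]
[1.33, -0.09, 0.0]
[1.33, 0.02, 0.0]
[1.33, 0.14, 0.0]
[1.31, 0.25, 0.0]
[1.28, 0.36, 0.0]
[1.25, 0.47, 0.0]
```

servo_tool(rows=[{"x":0.38,"y":-1.28,"z":0,"ax":0,"ay":0,"az":0},{"x":0.49,"y":-1.24,"z":0,"ax":0,"ay":0,"az":0},{"x":0.6,"y":-1.19,"z":0,"ax":0,"ay":0,"az":0},{"x":0.7,"y":-1.13,"z":0,"ax":0,"ay":0,"az":0},{"x":0.79,"y":-1.07,"z":0,"ax":0,"ay":0,"az":0}])

```text
clock: 9.02
eef_pos: [0.453, 0.0121, 0.1707]
eef_rot: [0.708, 0.036, -0.039, -0.705]
ft_force: [5.9, 1.1, -10.4]
opening: 0.0266
```

servo_tool(rows=[{"x":0.88,"y":-1.0,"z":0,"ax":0,"ay":0,"az":0},{"x":0.97,"y":-0.92,"z":0,"ax":0,"ay":0,"az":0},{"x":1.04,"y":-0.83,"z":0,"ax":0,"ay":0,"az":0},{"x":1.11,"y":-0.74,"z":0,"ax":0,"ay":0,"az":0}])

```text
clock: 9.52
eef_pos: [0.4949, 0.0173, 0.2069]
eef_rot: [0.708, 0.035, -0.04, -0.705]
ft_force: [-0.1, 1.1, -11.1]
opening: 0.0266
```

```bash
cat >> h.py <<'E'
def lid_now(off=.0042):
    c=rot(YAW).T@(np.array(observe()['eef_pos'])-[T[0],T[1],0])-[.09,0,.065+off]
    a=np.pi-np.arctan2(c[2],c[0])-np.arctan2(.039,.150); print('lid',a.round(3),'r',np.hypot(c[0],c[2]).round(4),'(0.155) cy',c[1].round(4)); return a
def lid_path(a1,n,off=.0042):
    W=[]
    for t in np.linspace(lid_now(off),a1,n+1)[1:]:
        p=np.pi-t-np.arctan2(.039,.150); W.append(cw(.09+.155*np.cos(p),0,.065+off+.155*np.sin(p)))
    return W
E
python3 - <<'E'
from h import *
plan(None,np.degrees(YAW),path=lid_path(1.74,12))
E
```

```text
lid 0.806 r 0.1579 (0.155) cy 0.0008
from [0.4949 0.0173 0.2069] yaw 6.1 down [-0.007 -0.004 -1.   ] F [ -0.1   1.1 -11.1] t 9.53 open 0.0266 turn/row [ 0.02 -0.04 -0.03]
[1.21, -0.31, -0.07]
[1.11, -0.47, 0.01]
[1.14, -0.38, 0.01]
[1.17, -0.29, 0.01]
[1.19, -0.2, 0.01]
[1.2, -0.1, 0.01]
[1.21, -0.01, 0.0]
[1.2, 0.08, 0.0]
[1.19, 0.18, 0.0]
[1.18, 0.27, 0.0]
[1.15, 0.36, 0.0]
[1.12, 0.45, 0.0]
```

servo_tool(rows=[{"x":1.2,"y":-0.45,"z":0,"ax":0,"ay":0,"az":0},{"x":1.11,"y":-0.47,"z":0,"ax":0,"ay":0,"az":0},{"x":1.14,"y":-0.38,"z":0,"ax":0,"ay":0,"az":0},{"x":1.17,"y":-0.29,"z":0,"ax":0,"ay":0,"az":0},{"x":1.19,"y":-0.2,"z":0,"ax":0,"ay":0,"az":0}])

```text
clock: 10.15
eef_pos: [0.5558, 0.0249, 0.2262]
eef_rot: [0.707, 0.034, -0.042, -0.705]
ft_force: [-3.2, 2.3, -4.5]
opening: 0.0268
```

servo_tool(rows=[{"x":1.2,"y":-0.1,"z":0,"ax":0,"ay":0,"az":0},{"x":1.21,"y":0,"z":0,"ax":0,"ay":0,"az":0},{"x":1.2,"y":0.08,"z":0,"ax":0,"ay":0,"az":0},{"x":1.19,"y":0.18,"z":0,"ax":0,"ay":0,"az":0}])

```text
clock: 10.65
eef_pos: [0.6069, 0.0312, 0.2239]
eef_rot: [0.707, 0.035, -0.043, -0.705]
ft_force: [-3.3, 3.0, -2.8]
opening: 0.0266
```

```bash
python3 - <<'E'
from h import *
plan(None,np.degrees(YAW),path=lid_path(1.74,5))
E
```

```text
lid 1.543 r 0.1588 (0.155) cy 0.0018
from [0.6069 0.0312 0.2239] yaw 6.3 down [-0.011 -0.003 -1.   ] F [-3.3  3.  -2.8] t 10.65 open 0.0266 turn/row [ 0.02 -0.06 -0.13]
[0.51, 0.51, -0.18]
[0.59, 0.17, 0.0]
[0.58, 0.19, 0.0]
[0.57, 0.21, 0.0]
[0.56, 0.24, 0.0]
```

servo_tool(rows=[{"x":0.6,"y":0.15,"z":0,"ax":0,"ay":0,"az":0},{"x":0.6,"y":0.18,"z":0,"ax":0,"ay":0,"az":0},{"x":0.6,"y":0.2,"z":0,"ax":0,"ay":0,"az":0},{"x":0.5,"y":0.2,"z":0,"ax":0,"ay":0,"az":0},{"x":0.5,"y":0.2,"z":0,"ax":0,"ay":0,"az":0}])

```text
clock: 11.28
eef_pos: [0.6373, 0.035, 0.2142]
eef_rot: [0.707, 0.035, -0.042, -0.705]
ft_force: [-3.8, 3.5, -1.6]
opening: 0.0267
```

servo_tool(rows=[{"x":0.3,"y":0.1,"z":0,"ax":0,"ay":0,"az":0},{"x":0.2,"y":0.1,"z":0,"ax":0,"ay":0,"az":0},{"x":0,"y":0,"z":0,"ax":0,"ay":0,"az":0}])

```text
clock: 11.65
eef_pos: [0.6417, 0.0356, 0.2122]
eef_rot: [0.707, 0.034, -0.043, -0.705]
ft_force: [-3.1, 3.6, -1.1]
opening: 0.0266
```

```bash
python3 - <<'E'
from h import *
lid_now(); s=observe(); print(s['eef_pos'],s['ft_force'])
E
```

```text
lid 1.776 r 0.1596 (0.155) cy 0.0022
[0.64170732 0.03556864 0.21218762] [-3.07101806  3.62645914 -1.12057773]
```

servo_tool(rows=[{"x":0,"y":0,"z":0,"ax":0,"ay":0,"az":0},{"x":0,"y":0,"z":0,"ax":0,"ay":0,"az":0},{"x":0,"y":0,"z":0,"ax":0,"ay":0,"az":0},{"x":0,"y":-3,"z":0,"ax":0,"ay":0,"az":0},{"x":0,"y":-6,"z":0,"ax":0,"ay":0,"az":0}], hand=80)

```text
clock: 12.28
eef_pos: [0.6428, 0.0335, 0.3013]
eef_rot: [0.708, 0.033, -0.043, -0.704]
ft_force: [0.8, 0.5, -0.1]
opening: 0.0585
```

servo_tool(rows=[{"x":-6,"y":-4,"z":0,"ax":0,"ay":0,"az":0},{"x":-6,"y":0,"z":0,"ax":0,"ay":0,"az":0},{"x":-6,"y":0,"z":0,"ax":0,"ay":0,"az":0},{"x":-5,"y":0,"z":0,"ax":0,"ay":0,"az":0},{"x":0,"y":0,"z":0,"ax":0,"ay":0,"az":0}])

```text
clock: 12.9
eef_pos: [0.4203, 0.0075, 0.3439]
eef_rot: [0.708, 0.037, -0.037, -0.705]
ft_force: [-0.3, -0.1, 1.5]
opening: 0.0585
```

```bash
python3 - <<'E'
from h import *
a=snap('wrist')['color']; b=snap('side')['color'][150:350,230:490]
im=np.hstack([cv2.resize(a,(400,300)),cv2.resize(b,(400,300))]); cv2.imwrite('pics/m1.png',im[:,:,::-1])
print(observe()['eef_pos'])
E
```

```text
[0.42240829 0.00809903 0.34348811]
```

View pics/m1.png

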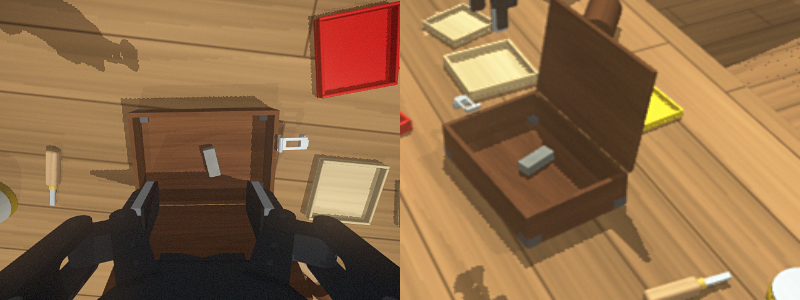

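The lid is fully back. The stone shows at about (336,258) in full wrist pixels and the gouge at the left (84,282). I'll measure both.

```bash
cat >> h.py <<'E'
def grey(d,roi,lo=90,hi=225,sat=40):
    x0,y0,x1,y1=roi; h=cv2.cvtColor(d['color'],cv2.COLOR_RGB2HSV); m=((h[...,1]<sat)&(h[...,2]>lo)&(h[...,2]<hi)).astype(np.uint8)
    k=np.zeros_like(m); k[y0:y1,x0:x1]=m[y0:y1,x0:x1]; c=cv2.findContours(k,0,2)[0]; c=max(c,key=cv2.contourArea); return c
def rectw(d,c,z):
    b=cv2.boxPoints(cv2.minAreaRect(c)); P=np.array([onz(d,*p,z)[:2] for p in b]); e=P[1]-P[0],P[2]-P[1]
    l=e[0] if np.linalg.norm(e[0])>np.linalg.norm(e[1]) else e[1]
    return P.mean(0),np.degrees(np.arctan2(l[1],l[0]))%180,[np.linalg.norm(v) for v in e]
E
python3 - <<'E'
from h import *
w=snap('wrist'); s=snap('side')
c=grey(w,(300,220,380,300)); print('wrist',rectw(w,c,.026))
c=grey(s,(310,235,350,280)); x=c.reshape(-1,2); print('side',x.min(0),x.max(0),rectw(s,c,.02))
for n,p in dict(c=(0,0,.01)).items(): print(cw(*p))
m=cw(0,0,0)[:2]; print('chest frame of wrist est:',(rot(YAW)[:2,:2].T@(rectw(w,grey(w,(300,220,380,300)),.026)[0]-m)).round(4))
# rim check with wrist: predicted inner corners
print([proj(w,cw(a*.09,b*.133,.065)).round(0).tolist() for a,b in [(-1,-1),(-1,1)]])
g=cv2.cvtColor(w['color'],cv2.COLOR_RGB2HSV)
print(onz(w,84,238,.022),onz(w,84,330,.011))
E
```

```text
wrist (array([0.49711231, 0.03382212]), np.float64(20.023833510287098), [np.float64(0.023291845953945726), np.float64(0.05976466536214278)])
side [310 247] [329 264] (array([0.49933265, 0.03609685]), np.float64(21.56111601542888), [np.float64(0.06747326359336626), np.float64(0.02757129643211507)])
[0.4822 0.015  0.01  ]
chest frame of wrist est: [0.017 0.017]
[[203.0, 178.0], [448.0, 176.0]]
[ 0.50474102 -0.28982758  0.022     ] [ 0.64350513 -0.3071172   0.011     ]
```

```bash
python3 - <<'E'
from h import *
plan([.4975,.0345,.10],20,5)
E
```

```text
from [0.423  0.0083 0.3429] yaw 6.0 down [-0.003 -0.009 -1.   ] F [-0.   0.4 -1.1] t 13.1 open 0.0585 turn/row [ 0.1  -2.8  -0.05]
[1.55, 4.85, 0.41]
[1.57, 4.85, 0.32]
[1.58, 4.85, 0.24]
[1.58, 4.85, 0.15]
[1.58, 4.86, 0.07]
```

servo_tool(rows=[{"x":1.55,"y":4.8,"z":0.4,"ax":0,"ay":-2.8,"az":0},{"x":1.55,"y":4.8,"z":0.3,"ax":0,"ay":-2.8,"az":0},{"x":1.6,"y":4.8,"z":0.2,"ax":0,"ay":-2.8,"az":0},{"x":1.6,"y":4.8,"z":0.15,"ax":0,"ay":-2.8,"az":0},{"x":1.6,"y":4.0,"z":0.1,"ax":0,"ay":-2.8,"az":0}])

```text
clock: 13.72
eef_pos: [0.5065, 0.033, 0.1045]
eef_rot: [0.702, 0.125, -0.125, -0.69]
ft_force: [0.5, 0.9, 0.9]
opening: 0.0583
```

```bash
python3 - <<'E'
from h import *
plan([.4975,.0345,.036],20,5)
E
```

```text
from [0.5065 0.033  0.1045] yaw 20.3 down [ 0.003 -0.016 -1.   ] F [0.5 0.9 0.9] t 13.72 open 0.0583 turn/row [ 0.18  0.07 -0.03]
[-0.15, 1.37, 0.11]
[-0.16, 1.37, 0.11]
[-0.16, 1.37, 0.1]
[-0.16, 1.37, 0.1]
[-0.16, 1.37, 0.09]
```

servo_tool(rows=[{"x":-0.25,"y":1.2,"z":0.11,"ax":0.2,"ay":0,"az":0},{"x":-0.25,"y":1.4,"z":0.11,"ax":0.2,"ay":0,"az":0},{"x":-0.2,"y":1.4,"z":0.1,"ax":0.2,"ay":0,"az":0},{"x":-0.15,"y":1.4,"z":0.1,"ax":0.2,"ay":0,"az":0},{"x":-0.1,"y":1.2,"z":0.05,"ax":0.2,"ay":0,"az":0}])

```text
clock: 14.35
eef_pos: [0.4961, 0.0322, 0.0345]
eef_rot: [0.697, 0.122, -0.126, -0.696]
ft_force: [-0.5, 0.7, 0.9]
opening: 0.0587
```

servo_tool(rows=[{"x":0,"y":0,"z":0,"ax":0,"ay":0,"az":0},{"x":0,"y":0,"z":0,"ax":0,"ay":0,"az":0},{"x":0,"y":0,"z":0,"ax":0,"ay":0,"az":0},{"x":0,"y":0,"z":0,"ax":0,"ay":0,"az":0},{"x":0,"y":0,"z":0,"ax":0,"ay":0,"az":0}], hand=255)

```text
clock: 14.98
eef_pos: [0.4977, 0.0325, 0.0364]
eef_rot: [0.696, 0.123, -0.124, -0.696]
ft_force: [0.5, 0.6, -0.3]
opening: 0.0228
```

servo_tool(rows=[{"x":0,"y":-2,"z":0,"ax":0,"ay":0,"az":0},{"x":0,"y":-4,"z":0,"ax":0,"ay":0,"az":0},{"x":0,"y":-5,"z":0,"ax":0,"ay":0,"az":0},{"x":0,"y":-3,"z":0,"ax":0,"ay":0,"az":0}])

```text
clock: 15.48
eef_pos: [0.4962, 0.0321, 0.1781]
eef_rot: [0.697, 0.121, -0.126, -0.695]
ft_force: [0.4, 0.9, -0.4]
opening: 0.0229
```

```bash
python3 - <<'E'
from h import *
# tray centre from wrist+scene: light plywood mask
s=snap('scene'); h=cv2.cvtColor(s['color'],cv2.COLOR_RGB2HSV)
P=np.array([onz(s,*p,.022)[:2] for p in [(404,189),(434,215),(402,241),(370,213)]]); t=P.mean(0); print('tray',t)
plan([t[0],t[1],.16],20,7)
E
```

```text
tray [0.54028687 0.32644893]
from [0.4976 0.0323 0.1812] yaw 20.1 down [-0.003 -0.002 -1.   ] F [2.8 0.6 2.6] t 15.53 open 0.0228 turn/row [ 0.01  0.01 -0.03]
[2.02, 0.29, 3.74]
[2.02, 0.29, 3.74]
[2.02, 0.29, 3.74]
[2.01, 0.3, 3.74]
[2.01, 0.3, 3.74]
[2.01, 0.3, 3.74]
[2.01, 0.3, 3.74]
```

servo_tool(rows=[{"x":2.8,"y":0,"z":5.2,"ax":0,"ay":0,"az":0},{"x":2.8,"y":0,"z":5.2,"ax":0,"ay":0,"az":0},{"x":2.8,"y":0.3,"z":5.2,"ax":0,"ay":0,"az":0},{"x":2.8,"y":0.6,"z":5.2,"ax":0,"ay":0,"az":0},{"x":2.8,"y":0.6,"z":5.2,"ax":0,"ay":0,"az":0}])

```text
clock: 16.15
eef_pos: [0.5438, 0.3279, 0.1678]
eef_rot: [-0.696, -0.12, 0.119, 0.697]
ft_force: [1.5, -0.5, -0.1]
opening: 0.0226
```

```bash
python3 - <<'E'
from h import *
w=snap('wrist','w5.png')
h=cv2.cvtColor(w['color'],cv2.COLOR_RGB2HSV); print([h[r,320].tolist() for r in range(60,300,30)])
plan([.5403,.3264,.036],20,6)
E
```

```text
[[16, 133, 136], [16, 122, 128], [17, 129, 93], [20, 86, 180], [21, 92, 182], [21, 85, 183], [21, 85, 197], [25, 35, 87]]
from [0.5414 0.3377 0.1658] yaw 20.0 down [-0.001  0.005 -1.   ] F [-7.4  6.4 -1.3] t 16.2 open 0.0222 turn/row [-0.04  0.01  0.01]
[-0.08, 2.16, -0.18]
[-0.08, 2.16, -0.18]
[-0.08, 2.16, -0.18]
[-0.08, 2.16, -0.18]
[-0.08, 2.16, -0.17]
[-0.08, 2.16, -0.17]
```

View pics/w5.png

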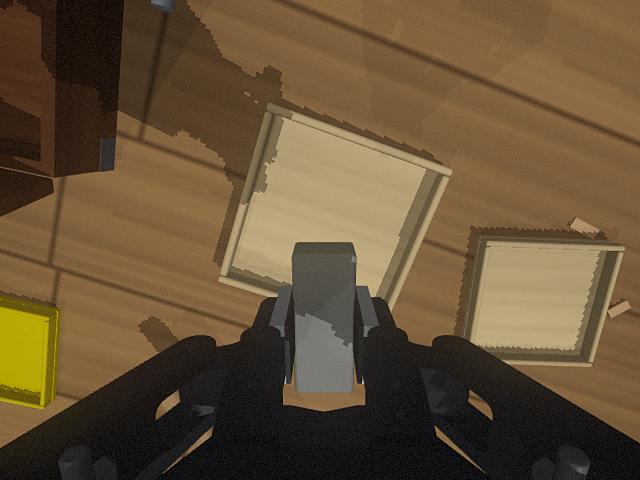

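The stone is held at (325,315) above the large tray, whose corners are near (272,105), (450,172) and (220,278). Lowering it in.

servo_tool(rows=[{"x":-0.1,"y":2.5,"z":-0.3,"ax":0,"ay":0,"az":0},{"x":-0.1,"y":2.7,"z":-0.3,"ax":0,"ay":0,"az":0},{"x":-0.1,"y":2.7,"z":-0.2,"ax":0,"ay":0,"az":0},{"x":-0.1,"y":2.7,"z":-0.2,"ax":0,"ay":0,"az":0},{"x":0,"y":1.6,"z":-0.1,"ax":0,"ay":0,"az":0}])

```text
clock: 16.82
eef_pos: [0.5402, 0.3298, 0.038]
eef_rot: [-0.695, -0.125, 0.125, 0.697]
ft_force: [0.3, 0.3, -0.2]
opening: 0.0229
```

```bash
python3 - <<'E'
from h import *
plan([.5403,.3264,.033],20,2)
E
```

```text
from [0.5402 0.3298 0.038 ] yaw 20.4 down [-0.001  0.004 -1.   ] F [ 0.3  0.3 -0.2] t 16.82 open 0.0229 turn/row [-0.11  0.19  0.01]
[-0.06, 0.25, -0.16]
[-0.06, 0.25, -0.16]
```

servo_tool(rows=[{"x":0,"y":0.25,"z":-0.1,"ax":0,"ay":0,"az":0},{"x":0,"y":0.2,"z":0,"ax":0,"ay":0,"az":0},{"x":0,"y":0,"z":0,"ax":0,"ay":0,"az":0}])

```text
clock: 17.2
eef_pos: [0.541, 0.3289, 0.0338]
eef_rot: [-0.695, -0.125, 0.125, 0.697]
ft_force: [-0.2, -0.2, -0.6]
opening: 0.0223
```

servo_tool(rows=[{"x":0,"y":0,"z":0,"ax":0,"ay":0,"az":0},{"x":0,"y":0,"z":0,"ax":0,"ay":0,"az":0},{"x":0,"y":0,"z":0,"ax":0,"ay":0,"az":0},{"x":0,"y":-5,"z":0,"ax":0,"ay":0,"az":0},{"x":0,"y":-6,"z":0,"ax":0,"ay":0,"az":0}], hand=100)

```text
clock: 17.82
eef_pos: [0.5392, 0.3279, 0.1435]
eef_rot: [-0.696, -0.123, 0.127, 0.696]
ft_force: [0.6, 1.1, 0.6]
opening: 0.0517
```

servo_tool(rows=[{"x":-4,"y":-6,"z":-3,"ax":0,"ay":0,"az":0},{"x":-5,"y":-5,"z":-3,"ax":0,"ay":0,"az":0},{"x":-2,"y":0,"z":-6,"ax":0,"ay":2,"az":0},{"x":-2,"y":0,"z":-6,"ax":0,"ay":2,"az":0},{"x":-2,"y":0,"z":-6,"ax":0,"ay":2,"az":0}])

```text
clock: 18.45
eef_pos: [0.4895, 0.0704, 0.2387]
eef_rot: [-0.698, -0.093, 0.089, 0.704]
ft_force: [0.3, -0.3, 0.0]
opening: 0.0519
```

```bash
python3 - <<'E'
from h import *
plan([.50,-.28,.30],-7,6)
s=snap('scene'); c=grey(s,(378,192,428,238),60,200,30); print(cv2.contourArea(c),rectw(s,c,.022))
E
```

```text
from [0.4895 0.0704 0.2387] yaw 14.7 down [ 0.004  0.009 -1.   ] F [ 0.3 -0.3  0. ] t 18.45 open 0.0519 turn/row [-0.08  3.62  0.05]
[-1.31, -1.07, -5.68]
[-0.95, -1.06, -5.76]
[-0.58, -1.05, -5.81]
[-0.22, -1.05, -5.83]
[0.15, -1.04, -5.84]
[0.52, -1.03, -5.82]
105.0 (array([0.54229657, 0.32504179]), np.float64(18.020217942540125), [np.float64(0.02490597442596143), np.float64(0.055089970505754614)])
```

The stone lies in the tray at (0.542, 0.325), flat and 18° round. On to the gouge.

servo_tool(rows=[{"x":-1.3,"y":-1,"z":-5.7,"ax":0,"ay":3.6,"az":0},{"x":-1.0,"y":-1,"z":-5.8,"ax":0,"ay":3.6,"az":0},{"x":-0.6,"y":-1,"z":-5.8,"ax":0,"ay":3.6,"az":0},{"x":-0.2,"y":0,"z":-5.8,"ax":0,"ay":3.6,"az":0},{"x":0.2,"y":0,"z":-5.8,"ax":0,"ay":3.6,"az":0}])

```text
clock: 19.12
eef_pos: [0.4945, -0.2281, 0.2677]
eef_rot: [-0.702, 0.022, -0.029, 0.711]
ft_force: [1.4, 0.5, -0.3]
opening: 0.0523
```

```bash
cat >> h.py <<'E'
def gouge():
    """handle by colour in the scene and side views, rect on plane"""
    for n,roi in [('scene',(160,290,290,400)),('side',(340,300,480,390)),('wrist',(0,0,640,400))]:
        d=snap(n); h=cv2.cvtColor(d['color'],cv2.COLOR_RGB2HSV)
        yield n,d,h
E
python3 - <<'E'
from h import *
w=snap('wrist','w6.png'); s=snap('scene')
h=cv2.cvtColor(s['color'],cv2.COLOR_RGB2HSV)
for p in [(224,327),(227,335),(238,355),(210,330)]: print('scene',p,h[p[1],p[0]])
a=cv2.resize(w['color'],(480,360)); b=cv2.resize(s['color'][270:420,150:300],(320,320)); im=np.zeros((360,800,3),np.uint8); im[:,:480]=a; im[:320,480:]=b; cv2.imwrite('pics/m2.png',im[:,:,::-1])
print(observe()['eef_pos'],observe()['q'].round(2))
E
```

```text
scene (224, 327) [ 14 113 210]
scene (227, 335) [ 15 113 204]
scene (238, 355) [ 84   7 195]
scene (210, 330) [ 14 133 144]
[ 0.49254543 -0.23354683  0.26753452] [-0.52  0.21  1.02  1.7  -0.19  1.33  2.02]
```

View pics/m2.png

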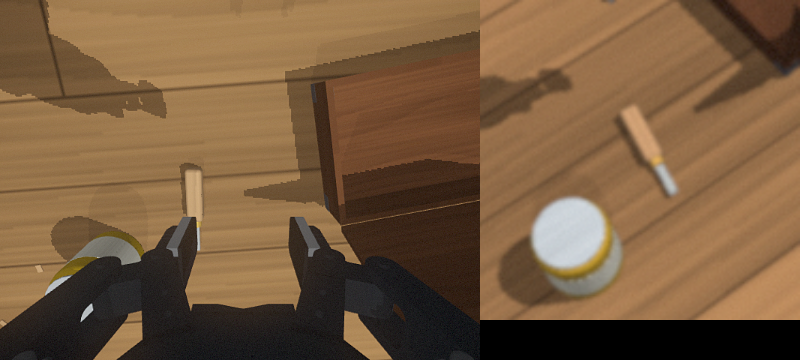

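Only one gouge is present. Its butt is at scene pixel (220,322), the ferrule at (232,345) and the tip at (240,360); in the wrist view the butt is near (258,224).

```bash
python3 - <<'E'
from h import *
def handle(d,roi):
    h=cv2.cvtColor(d['color'],cv2.COLOR_RGB2HSV).astype(int); m=((abs(h[...,0]-14)<5)&(h[...,1]>80)&(h[...,1]<125)&(h[...,2]>175)).astype(np.uint8)
    x0,y0,x1,y1=roi; k=np.zeros_like(m); k[y0:y1,x0:x1]=m[y0:y1,x0:x1]; return max(cv2.findContours(k,0,2)[0],key=cv2.contourArea)
s,d,w=snap('scene'),snap('side'),snap('wrist')
for n,i,r in [('scene',s,(205,310,250,360)),('side',d,(370,320,450,370)),('wrist',w,(235,200,290,300))]:
    try: c=handle(i,r); print(n,cv2.contourArea(c),cv2.boundingRect(c),rectw(i,c,.018))
    except Exception as e: print(n,e)
print([onz(s,*p,z).round(4) for p,z in [((220,322),.018),((232,345),.018),((240.5,360.5),.013)]])
print('wrist butt top',onz(w,258,224,.022))
E
```

```text
scene 166.0 (217, 320, 18, 25) (array([ 0.5468873 , -0.29908175]), np.float64(174.46389639475603), [np.float64(0.020082159959071057), np.float64(0.07536333662092964)])
side 70.0 (389, 335, 36, 16) (array([ 0.54920752, -0.3009203 ]), np.float64(176.6922839750648), [np.float64(0.07892012926424956), np.float64(0.02335817266918412)])
wrist 1133.0 (248, 229, 22, 68) (array([ 0.54948725, -0.29895733]), np.float64(174.84497865365503), [np.float64(0.02079363143044365), np.float64(0.07653220996972387)])
[array([ 0.5149, -0.2962,  0.018 ]), array([ 0.5904, -0.3045,  0.018 ]), array([ 0.638 , -0.3086,  0.013 ])]
wrist butt top [ 0.50545108 -0.29326374  0.022     ]
```

```bash
python3 - <<'E'
from h import *
plan([.557,-.3,.10],-5.5,5)
E
```

```text
from [ 0.4944 -0.2263  0.267 ] yaw -4.1 down [ 0.007  0.011 -1.   ] F [0.1 0.8 0.3] t 19.38 open 0.052 turn/row [-0.13  0.28  0.07]
[1.33, 3.33, -1.42]
[1.34, 3.33, -1.41]
[1.35, 3.33, -1.39]
[1.36, 3.34, -1.38]
[1.38, 3.34, -1.36]
```

servo_tool(rows=[{"x":1.3,"y":3.3,"z":-1.4,"ax":-0.1,"ay":0.3,"az":0},{"x":1.3,"y":3.3,"z":-1.4,"ax":-0.1,"ay":0.3,"az":0},{"x":1.4,"y":3.3,"z":-1.4,"ax":-0.1,"ay":0.3,"az":0},{"x":1.4,"y":3.3,"z":-1.4,"ax":-0.1,"ay":0.3,"az":0},{"x":1.3,"y":2.5,"z":-1.3,"ax":-0.1,"ay":0.3,"az":0}])

```text
clock: 20.0
eef_pos: [0.566, -0.2874, 0.107]
eef_rot: [-0.703, 0.023, -0.032, 0.711]
ft_force: [-1.0, -0.8, -0.1]
opening: 0.052
```

```bash
python3 - <<'E'
from h import *
s=snap('scene'); h=cv2.cvtColor(s['color'],cv2.COLOR_RGB2HSV); print(h[327,224],h[335,227],h[355,238]); snap('wrist','w7.png')
plan([.557,-.3,.032],-5.5,5)
E
```

```text
[ 13 110 137] [ 14 112 200] [ 70   4 197]
from [ 0.565  -0.2874  0.1056] yaw -4.5 down [ 0.011  0.011 -1.   ] F [0.1 0.1 0.3] t 20.1 open 0.0523 turn/row [-0.13  0.2   0.11]
[-0.15, 1.47, -0.28]
[-0.15, 1.47, -0.28]
[-0.15, 1.47, -0.27]
[-0.14, 1.47, -0.27]
[-0.14, 1.47, -0.27]
```

View pics/w7.png

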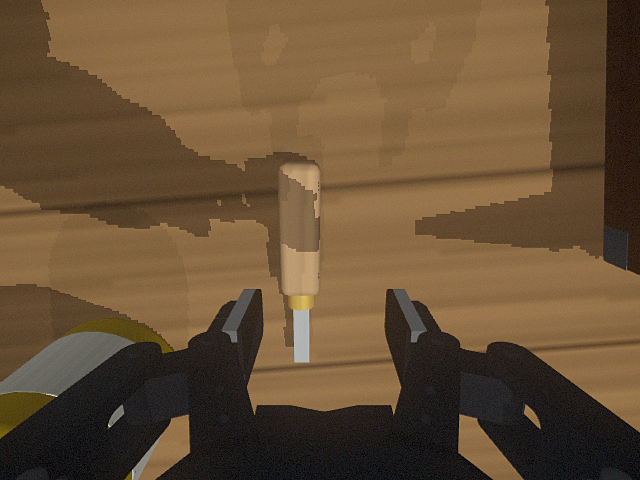

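The gouge handle spans (280–320, 162–295) with the jaws on either side of its line, and it has not been knocked. Descending.

servo_tool(rows=[{"x":-0.25,"y":1.3,"z":-0.6,"ax":-0.2,"ay":0.2,"az":0.1},{"x":-0.2,"y":1.4,"z":-0.4,"ax":-0.2,"ay":0.2,"az":0.1},{"x":-0.15,"y":1.4,"z":-0.3,"ax":-0.2,"ay":0.2,"az":0.1},{"x":-0.15,"y":1.4,"z":-0.1,"ax":-0.2,"ay":0.2,"az":0.1},{"x":-0.1,"y":1.3,"z":0,"ax":-0.2,"ay":0.2,"az":0.1}])

```text
clock: 20.72
eef_pos: [0.5569, -0.2982, 0.0363]
eef_rot: [0.708, -0.031, 0.035, -0.704]
ft_force: [-0.4, 0.1, -0.4]
opening: 0.0518
```

servo_tool(rows=[{"x":0,"y":0,"z":0,"ax":0,"ay":0,"az":0},{"x":0,"y":0,"z":0,"ax":0,"ay":0,"az":0},{"x":0,"y":0,"z":0,"ax":0,"ay":0,"az":0},{"x":0,"y":0,"z":0,"ax":0,"ay":0,"az":0},{"x":0,"y":0,"z":0,"ax":0,"ay":0,"az":0}], hand=255)

```text
clock: 21.35
eef_pos: [0.5572, -0.2982, 0.0365]
eef_rot: [0.708, -0.031, 0.035, -0.704]
ft_force: [0.3, 0.5, -0.6]
opening: 0.0224
```

servo_tool(rows=[{"x":0,"y":-2,"z":0,"ax":0,"ay":0,"az":0},{"x":0,"y":-4,"z":0,"ax":0,"ay":0,"az":0},{"x":0,"y":-5,"z":0,"ax":0,"ay":0,"az":0},{"x":0,"y":-3,"z":0,"ax":0,"ay":0,"az":0}])

```text
clock: 21.85
eef_pos: [0.5554, -0.2974, 0.1826]
eef_rot: [0.708, -0.033, 0.034, -0.704]
ft_force: [-0.2, -0.3, -2.0]
opening: 0.0222
```

```bash
python3 - <<'E'
from h import *
t=cw(-.022,-.02,.16); print(t); plan([t[0],t[1],.16],np.degrees(YAW),6)
E
```

```text
[ 0.4626347  -0.00738747  0.16      ]
from [ 0.5554 -0.2974  0.1826] yaw -5.4 down [ 0.002 -0.006 -1.   ] F [-0.2 -0.3 -2. ] t 21.85 open 0.0222 turn/row [ 0.05 -2.    0.02]
[-1.99, 0.35, 4.67]
[-1.83, 0.35, 4.74]
[-1.66, 0.36, 4.8]
[-1.5, 0.36, 4.85]
[-1.33, 0.37, 4.9]
[-1.15, 0.37, 4.94]
```

servo_tool(rows=[{"x":-4.0,"y":0,"z":3.5,"ax":0,"ay":-2,"az":0},{"x":-4.0,"y":0,"z":4.5,"ax":0,"ay":-2,"az":0},{"x":-2,"y":0,"z":5.0,"ax":0,"ay":-2,"az":0},{"x":-0.6,"y":0.3,"z":5.0,"ax":0,"ay":-2,"az":0},{"x":0.3,"y":0.3,"z":5.0,"ax":0,"ay":-2,"az":0}])

```text
clock: 22.48
eef_pos: [0.4554, -0.0623, 0.181]
eef_rot: [0.708, 0.031, -0.022, -0.705]
ft_force: [0.3, 0.2, -0.3]
opening: 0.0224
```

```bash
python3 - <<'E'
from h import *
t=cw(-.022,-.02,.16); plan([t[0],t[1],.12],np.degrees(YAW),5)
E
```

```text
from [ 0.4554 -0.0623  0.181 ] yaw 4.3 down [ 0.012 -0.005 -1.   ] F [ 0.3  0.2 -0.3] t 22.48 open 0.0224 turn/row [ 0.07 -0.46  0.13]
[0.21, 1.22, 1.09]
[0.22, 1.22, 1.09]
[0.24, 1.22, 1.09]
[0.25, 1.22, 1.08]
[0.26, 1.22, 1.08]
```

servo_tool(rows=[{"x":0.2,"y":1.2,"z":1.1,"ax":0.1,"ay":-0.5,"az":0.1},{"x":0.2,"y":1.2,"z":1.1,"ax":0.1,"ay":-0.5,"az":0.1},{"x":0.2,"y":1.2,"z":1.1,"ax":0.1,"ay":-0.5,"az":0.1},{"x":0.25,"y":1.2,"z":1.0,"ax":0.1,"ay":-0.5,"az":0.1},{"x":0.1,"y":1.0,"z":0.2,"ax":0,"ay":-0.4,"az":0.1}])

```text
clock: 23.1
eef_pos: [0.4623, -0.0142, 0.122]
eef_rot: [-0.704, -0.044, 0.04, 0.707]
ft_force: [0.1, -0.1, -0.7]
opening: 0.0221
```

```bash
python3 - <<'E'
from h import *
s=snap('side')['color'][150:350,230:490]; cv2.imwrite('pics/m3.png',cv2.resize(s,(780,600),interpolation=cv2.INTER_CUBIC)[:,:,::-1])
t=cw(-.022,-.02,.16); plan([t[0],t[1],.049],np.degrees(YAW),5)
E
```

```text
from [ 0.4618 -0.0141  0.121 ] yaw 6.8 down [ 0.003  0.004 -1.   ] F [-1.4  1.2 -2.1] t 23.15 open 0.0221 turn/row [-0.04  0.05  0.04]
[0.03, 1.44, 0.13]
[0.03, 1.44, 0.13]
[0.03, 1.44, 0.13]
[0.03, 1.44, 0.13]
[0.03, 1.44, 0.13]
```

View pics/m3.png

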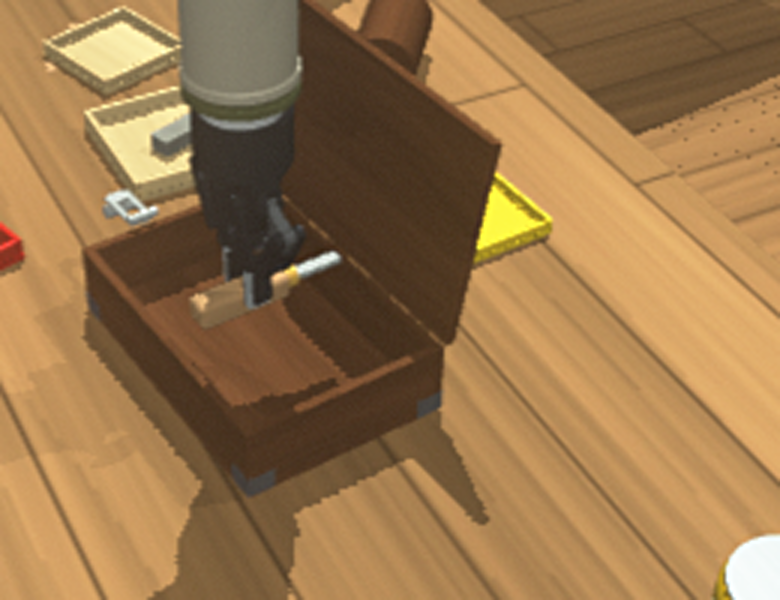

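The gouge is held level over the open chest (handle at (240,300), blade at (325,263)), and the stone sits in the tray. Lowering.

servo_tool(rows=[{"x":0.03,"y":1.4,"z":0.2,"ax":0,"ay":0,"az":0},{"x":0.03,"y":1.5,"z":0.2,"ax":0,"ay":0,"az":0},{"x":0.03,"y":1.5,"z":0.1,"ax":0,"ay":0,"az":0},{"x":0,"y":1.5,"z":0,"ax":0,"ay":0,"az":0},{"x":0,"y":1.1,"z":0,"ax":0,"ay":0,"az":0}])

```text
clock: 23.78
eef_pos: [0.4632, -0.0119, 0.0485]
eef_rot: [-0.706, -0.042, 0.039, 0.706]
ft_force: [0.1, -0.3, -1.6]
opening: 0.0219
```

servo_tool(rows=[{"x":0,"y":0.2,"z":0,"ax":0,"ay":0,"az":0},{"x":0,"y":0,"z":0,"ax":0,"ay":0,"az":0}])

```text
clock: 24.02
eef_pos: [0.4631, -0.0128, 0.0461]
eef_rot: [0.706, 0.041, -0.039, -0.706]
ft_force: [-0.6, 1.0, -0.9]
opening: 0.0221
```

Release, retreat up, look.

servo_tool(rows=[{"x":0,"y":0,"z":0,"ax":0,"ay":0,"az":0},{"x":0,"y":0,"z":0,"ax":0,"ay":0,"az":0},{"x":0,"y":0,"z":0,"ax":0,"ay":0,"az":0},{"x":0,"y":-4,"z":0,"ax":0,"ay":0,"az":0},{"x":0,"y":-6,"z":0,"ax":0,"ay":0,"az":0}], hand=80)

```text
clock: 24.65
eef_pos: [0.4614, -0.013, 0.1467]
eef_rot: [0.707, 0.04, -0.041, -0.705]
ft_force: [0.8, 1.7, 1.7]
opening: 0.0588
```

servo_tool(rows=[{"x":-1,"y":-6,"z":0,"ax":0,"ay":0,"az":0},{"x":-1,"y":-6,"z":0,"ax":0,"ay":0,"az":0},{"x":-1,"y":-5,"z":0,"ax":0,"ay":0,"az":0},{"x":0,"y":0,"z":0,"ax":0,"ay":0,"az":0}])

```text
clock: 25.15
eef_pos: [0.4319, -0.0168, 0.3262]
eef_rot: [-0.705, -0.042, 0.038, 0.706]
ft_force: [0.1, -0.2, -0.6]
opening: 0.0588
```

```bash
python3 - <<'E'
from h import *
a=snap('wrist'); b=snap('side')['color'][150:350,230:490]
im=np.hstack([cv2.resize(a['color'],(400,300)),cv2.resize(b,(400,300))]); cv2.imwrite('pics/m4.png',im[:,:,::-1])
p=cw(.09+.064,0,.065+.141); print('pull open',p); plan([p[0],p[1],.34],np.degrees(YAW),5)
E
```

```text
pull open [0.63518717 0.03263306 0.206     ]
from [ 0.431  -0.0169  0.3229] yaw 6.5 down [ 0.002 -0.001 -1.   ] F [-0.8  0.1 -0.1] t 25.25 open 0.0589 turn/row [ 0.01 -0.02  0.02]
[4.17, -0.34, 0.52]
[4.17, -0.34, 0.52]
[4.17, -0.34, 0.52]
[4.17, -0.34, 0.52]
[4.17, -0.34, 0.52]
```

View pics/m4.png

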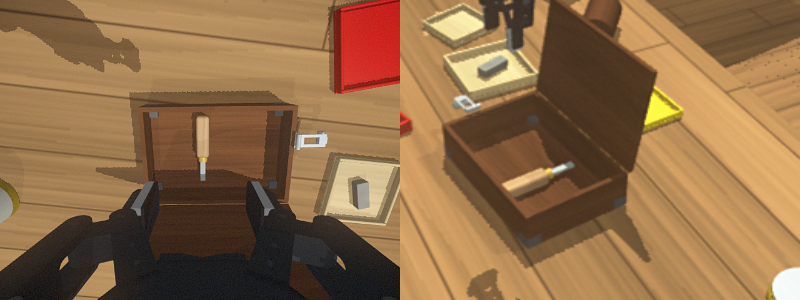

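The gouge lies flat in the chest at (202,150), the stone is in the tray and the lid is still back. Now to close the lid by its pull.

servo_tool(rows=[{"x":3,"y":-2,"z":0.5,"ax":0,"ay":0,"az":0},{"x":4.5,"y":-0.5,"z":0.5,"ax":0,"ay":0,"az":0},{"x":4.6,"y":0,"z":0.5,"ax":0,"ay":0,"az":0},{"x":4.6,"y":0,"z":0.5,"ax":0,"ay":0,"az":0},{"x":4.2,"y":0,"z":0.5,"ax":0,"ay":0,"az":0}])

```text
clock: 25.88
eef_pos: [0.6304, 0.0305, 0.3414]
eef_rot: [0.706, 0.037, -0.042, -0.706]
ft_force: [0.1, -0.7, 2.7]
opening: 0.0589
```

```bash
python3 - <<'E'
from h import *
w=snap('wrist','w8.png'); plan([.6417,.0345,.214],np.degrees(YAW),6)
E
```

```text
from [0.6332 0.0325 0.3382] yaw 6.6 down [-0.01  -0.004 -1.   ] F [-3.   5.3 -3. ] t 25.93 open 0.0587 turn/row [ 0.03 -0.   -0.1 ]
[0.17, 2.07, 0.02]
[0.16, 2.07, 0.02]
[0.16, 2.07, 0.02]
[0.15, 2.07, 0.02]
[0.15, 2.07, 0.02]
[0.15, 2.07, 0.02]
```

View pics/w8.png

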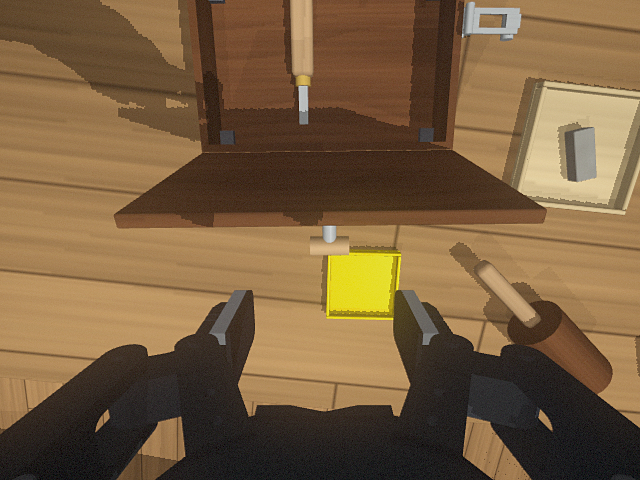

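The pull is at (330,245) behind the lid edge and centred between the jaws. Descending.

servo_tool(rows=[{"x":0.4,"y":2.2,"z":0.05,"ax":0,"ay":0,"az":0},{"x":0.3,"y":2.5,"z":0.05,"ax":0,"ay":0,"az":0},{"x":0.2,"y":2.6,"z":0,"ax":0,"ay":0,"az":0},{"x":0.1,"y":2.6,"z":0,"ax":0,"ay":0,"az":0},{"x":0,"y":2.0,"z":0,"ax":0,"ay":0,"az":0}])

```text
clock: 26.55
eef_pos: [0.6411, 0.0296, 0.2054]
eef_rot: [0.712, 0.03, -0.046, -0.7]
ft_force: [0.2, -1.1, -0.1]
opening: 0.0586
```

```bash
python3 - <<'E'
from h import *
plan([.6417,.0345,.214],np.degrees(YAW),1); lid_now()
E
```

```text
from [0.6411 0.0296 0.2054] yaw 6.2 down [-0.021 -0.017 -1.   ] F [ 0.2 -1.1 -0.1] t 26.55 open 0.0586 turn/row [ 0.84 -0.37 -1.32]
[0.1, -0.87, 0.47]
lid 1.788 r 0.1529 (0.155) cy -0.0037
```

servo_tool(rows=[{"x":0.05,"y":-0.4,"z":0.25,"ax":0.4,"ay":-0.2,"az":-0.6},{"x":0.05,"y":-0.3,"z":0.2,"ax":0.4,"ay":-0.2,"az":-0.6},{"x":0,"y":0,"z":0,"ax":0,"ay":0,"az":0}])

```text
clock: 26.92
eef_pos: [0.6407, 0.0335, 0.2108]
eef_rot: [0.707, 0.039, -0.042, -0.705]
ft_force: [-0.1, 0.6, -0.8]
opening: 0.0586
```

servo_tool(rows=[{"x":0,"y":0,"z":0,"ax":0,"ay":0,"az":0},{"x":0,"y":0,"z":0,"ax":0,"ay":0,"az":0},{"x":0,"y":0,"z":0,"ax":0,"ay":0,"az":0},{"x":0,"y":0,"z":0,"ax":0,"ay":0,"az":0},{"x":0,"y":0,"z":0,"ax":0,"ay":0,"az":0}], hand=255)

```text
clock: 27.55
eef_pos: [0.6408, 0.0356, 0.2123]
eef_rot: [-0.706, -0.04, 0.042, 0.706]
ft_force: [-0.8, 0.2, -1.2]
opening: 0.0266
```

```bash
cat >> h.py <<'E'
def lid_rel(a0,a1,n):
    p=np.array(observe()['eef_pos']); f=lambda t:cw(.155*np.cos(np.pi-t-.2544),0,.155*np.sin(np.pi-t-.2544)); return [p+f(t)-f(a0) for t in np.linspace(a0,a1,n+1)[1:]]
E
python3 - <<'E'
from h import *
print(lid_now()); plan(None,np.degrees(YAW),path=lid_rel(1.75,0,20))
E
```

```text
lid 1.771 r 0.1593 (0.155) cy 0.0023
1.7711805643714167
from [0.6408 0.0356 0.2123] yaw 6.6 down [-0.004  0.001 -1.   ] F [-0.8  0.2 -1.2] t 27.55 open 0.0266 turn/row [-0.    0.   -0.01]
[-1.26, -0.51, 0.0]
[-1.3, -0.4, 0.0]
[-1.33, -0.28, 0.0]
[-1.35, -0.17, 0.0]
[-1.35, -0.05, 0.0]
[-1.35, 0.07, 0.0]
[-1.34, 0.19, 0.0]
[-1.32, 0.3, 0.0]
[-1.29, 0.42, 0.0]
[-1.25, 0.53, 0.0]
[-1.2, 0.63, 0.0]
[-1.14, 0.74, 0.0]
[-1.07, 0.83, 0.0]
[-0.99, 0.92, 0.0]
[-0.91, 1.01, -0.0]
[-0.82, 1.08, -0.0]
[-0.72, 1.15, -0.0]
[-0.62, 1.21, -0.0]
[-0.51, 1.26, -0.0]
[-0.4, 1.3, -0.0]
```

servo_tool(rows=[{"x":-1.26,"y":-0.5,"z":0,"ax":0,"ay":0,"az":0},{"x":-1.3,"y":-0.4,"z":0,"ax":0,"ay":0,"az":0},{"x":-1.33,"y":-0.28,"z":0,"ax":0,"ay":0,"az":0},{"x":-1.35,"y":-0.17,"z":0,"ax":0,"ay":0,"az":0},{"x":-1.35,"y":-0.05,"z":0,"ax":0,"ay":0,"az":0}])

```text
clock: 28.18
eef_pos: [0.573, 0.027, 0.2279]
eef_rot: [-0.705, -0.041, 0.041, 0.706]
ft_force: [3.2, -0.1, -2.7]
opening: 0.0263
```

servo_tool(rows=[{"x":-1.35,"y":0.07,"z":0,"ax":0,"ay":0,"az":0},{"x":-1.34,"y":0.19,"z":0,"ax":0,"ay":0,"az":0},{"x":-1.32,"y":0.3,"z":0,"ax":0,"ay":0,"az":0},{"x":-1.29,"y":0.42,"z":0,"ax":0,"ay":0,"az":0},{"x":-1.25,"y":0.53,"z":0,"ax":0,"ay":0,"az":0}])

```text
clock: 28.8
eef_pos: [0.5036, 0.0183, 0.2129]
eef_rot: [-0.704, -0.042, 0.04, 0.708]
ft_force: [0.6, -0.0, 3.1]
opening: 0.0266
```

```bash
python3 - <<'E'
from h import *
a=lid_now(); p=cw(-.06,0,.1085); print(p); plan(None,np.degrees(YAW),path=lid_rel(a,0,11)); print(lid_rel(a,0,11)[-1])
E
```

```text
lid 0.873 r 0.1591 (0.155) cy 0.0009
[0.42259461 0.00812998 0.1085    ]
from [0.5036 0.0183 0.2129] yaw 6.7 down [ 0.003  0.006 -1.   ] F [ 0.6 -0.   3.1] t 28.8 open 0.0266 turn/row [-0.03  0.01  0.02]
[-1.09, 0.57, -0.0]
[-1.04, 0.65, -0.0]
[-0.99, 0.73, -0.0]
[-0.93, 0.81, -0.0]
[-0.86, 0.88, -0.0]
[-0.79, 0.95, -0.0]
[-0.71, 1.01, -0.0]
[-0.63, 1.06, -0.0]
[-0.54, 1.1, -0.0]
[-0.45, 1.14, -0.0]
[-0.36, 1.18, -0.0]
[0.42072182 0.00878886 0.11192746]
```

servo_tool(rows=[{"x":-1.09,"y":0.57,"z":0,"ax":0,"ay":0,"az":0},{"x":-1.04,"y":0.65,"z":0,"ax":0,"ay":0,"az":0},{"x":-0.99,"y":0.73,"z":0,"ax":0,"ay":0,"az":0},{"x":-0.93,"y":0.81,"z":0,"ax":0,"ay":0,"az":0},{"x":-0.86,"y":0.88,"z":0,"ax":0,"ay":0,"az":0}])

```text
clock: 29.42
eef_pos: [0.451, 0.0117, 0.1736]
eef_rot: [-0.702, -0.043, 0.041, 0.71]
ft_force: [3.1, -2.0, -1.3]
opening: 0.0265
```

servo_tool(rows=[{"x":-0.75,"y":0.95,"z":0,"ax":0,"ay":0,"az":0},{"x":-0.65,"y":1.0,"z":0,"ax":0,"ay":0,"az":0},{"x":-0.6,"y":1.05,"z":0,"ax":0,"ay":0,"az":0},{"x":-0.5,"y":1.1,"z":0,"ax":0,"ay":0,"az":0}])

```text
clock: 29.92
eef_pos: [0.4237, 0.0083, 0.1295]
eef_rot: [-0.701, -0.042, 0.041, 0.71]
ft_force: [-0.9, -0.8, 2.2]
opening: 0.0265
```

```bash
python3 - <<'E'
from h import *
a=lid_now(); plan(None,np.degrees(YAW),path=lid_rel(a,0,3)); print(lid_rel(a,0,3)[-1])
E
```

```text
lid 0.13 r 0.1606 (0.155) cy 0.0001
from [0.4237 0.0083 0.1295] yaw 6.8 down [ 0.001  0.013 -1.   ] F [-0.9 -0.8  2.2] t 29.93 open 0.0265 turn/row [-0.24  0.06  0.05]
[-0.24, 0.63, -0.01]
[-0.21, 0.64, -0.0]
[-0.18, 0.65, -0.0]
[0.41739428 0.00760509 0.11031346]
```

servo_tool(rows=[{"x":-0.1,"y":0.65,"z":0,"ax":0,"ay":0,"az":0},{"x":-0.05,"y":0.65,"z":0,"ax":0,"ay":0,"az":0},{"x":0,"y":0.5,"z":0,"ax":0,"ay":0,"az":0},{"x":0,"y":0.2,"z":0,"ax":0,"ay":0,"az":0}])

```text
clock: 30.42
eef_pos: [0.4194, 0.0078, 0.1092]
eef_rot: [-0.702, -0.038, 0.045, 0.71]
ft_force: [-14.5, 1.2, 48.2]
opening: 0.0263
```

servo_tool(rows=[{"x":0,"y":0,"z":0,"ax":0,"ay":0,"az":0},{"x":0,"y":0,"z":0,"ax":0,"ay":0,"az":0},{"x":0,"y":0,"z":0,"ax":0,"ay":0,"az":0},{"x":0,"y":-3,"z":0,"ax":0,"ay":0,"az":0},{"x":0,"y":-5,"z":0,"ax":0,"ay":0,"az":0}], hand=80)

```text
clock: 31.05
eef_pos: [0.4178, 0.0068, 0.1874]
eef_rot: [-0.706, -0.036, 0.047, 0.706]
ft_force: [1.0, 2.4, -1.1]
opening: 0.0589
```

```bash
python3 - <<'E'
from h import *
p=cw(-.03,.184,.052); print(p); plan([p[0],p[1],.17],np.degrees(YAW)-90,10)
E
```

```text
[0.43132923 0.19435486 0.052     ]
from [0.4178 0.0068 0.1874] yaw 6.7 down [-0.016 -0.001 -1.   ] F [ 1.   2.4 -1.1] t 31.05 open 0.0589 turn/row [ 0.07  9.02 -0.08]
[0.36, 0.17, 1.85]
[0.06, 0.17, 1.88]
[-0.23, 0.17, 1.87]
[-0.52, 0.18, 1.81]
[-0.8, 0.18, 1.7]
[-1.06, 0.18, 1.56]
[-1.29, 0.18, 1.37]
[-1.49, 0.18, 1.15]
[-1.65, 0.18, 0.9]
[-1.77, 0.18, 0.63]
```

The lid is shut, with a brief 48 N wrist force as it seated, which is under the 120 N wrist limit. Now the hasp.

servo_tool(rows=[{"x":0.4,"y":0.1,"z":1.9,"ax":0,"ay":9,"az":0},{"x":0.1,"y":0.1,"z":1.9,"ax":0,"ay":9,"az":0},{"x":-0.2,"y":0.1,"z":1.9,"ax":0,"ay":9,"az":0},{"x":-0.5,"y":0.1,"z":1.8,"ax":0,"ay":9,"az":0},{"x":-0.8,"y":0.1,"z":1.7,"ax":0,"ay":9,"az":0}], hand=110)

```text
clock: 31.68
eef_pos: [0.4282, 0.1047, 0.1853]
eef_rot: [-0.664, 0.245, -0.235, 0.667]
ft_force: [-0.2, -0.1, 0.3]
opening: 0.0484
```

servo_tool(rows=[{"x":-1.1,"y":0.1,"z":1.6,"ax":0,"ay":9,"az":0},{"x":-1.3,"y":0.1,"z":1.4,"ax":0,"ay":9,"az":0},{"x":-1.5,"y":0.1,"z":1.15,"ax":0,"ay":9,"az":0},{"x":-1.6,"y":0,"z":0.9,"ax":0,"ay":9,"az":0},{"x":-1.5,"y":0,"z":0.6,"ax":0,"ay":8,"az":0}])

```text
clock: 32.3
eef_pos: [0.4375, 0.1995, 0.1809]
eef_rot: [0.522, -0.484, 0.473, -0.519]
ft_force: [-0.0, -0.4, -0.6]
opening: 0.0486
```

```bash
python3 - <<'E'
from h import *
w=snap('wrist','w9.png'); p=cw(-.03,.184,.052); plan([p[0],p[1],.12],np.degrees(YAW)-90,5)
print('strap end/knob px pred',proj(w,cw(-.03,.184,.07)).round(),proj(w,cw(-.03,.136,.073)).round())
E
```

```text
from [0.4373 0.2017 0.1809] yaw -85.4 down [-0.014  0.008 -1.   ] F [-2.5  3.3 -0.4] t 32.35 open 0.0485 turn/row [ 0.15 -0.4  -0.11]
[0.15, 1.22, -0.12]
[0.14, 1.22, -0.12]
[0.14, 1.22, -0.12]
[0.14, 1.22, -0.13]
[0.14, 1.22, -0.13]
strap end/knob px pred [316. 256.] [318. 324.]
```

The 16 viewed pictures are used up, so from here I'll use numbers only: a mask for the steel strap in the wrist view.

```bash
python3 - <<'E'
from h import *
w=snap('wrist'); c=grey(w,(285,210,365,345),130,255,45); x=c.reshape(-1,2); print(cv2.contourArea(c),x.min(0),x.max(0)); r=rectw(w,c,.073); print(r)
print('chest:',rot(YAW)[:2,:2].T@(r[0]-T))
print('edges chest y', [ (rot(YAW)[:2,:2].T@(onz(w,324,v,.073)[:2]-T)).round(4).tolist() for v in (x.min(0)[1],x.max(0)[1])])
E
```

```text
1276.0 [295 246] [331 320]
(array([0.43070771, 0.1780578 ]), np.float64(94.8691311156545), [np.float64(0.023429950647398202), np.float64(0.053006311357367386)])
chest: [-0.03248345  0.16788129]
edges chest y [[-0.0242, 0.1942], [-0.026, 0.1412]]
```

The strap measures 23 by 53 mm at chest (-32, 168), in line with folded off. Descending over its end.

```bash
python3 - <<'E'
from h import *
p=cw(-.032,.184,.052); plan([p[0],p[1],.11],np.degrees(YAW)-90,5); print(p)
E
```

```text
from [0.4374 0.2003 0.1809] yaw -84.9 down [-0.014  0.007 -1.   ] F [-0.2 -0.1  0.2] t 32.4 open 0.0486 turn/row [ 0.15 -0.29 -0.1 ]
[0.12, 1.42, -0.15]
[0.12, 1.42, -0.16]
[0.11, 1.42, -0.16]
[0.11, 1.42, -0.16]
[0.11, 1.42, -0.17]
[0.42934238 0.19412586 0.052     ]
```

servo_tool(rows=[{"x":0.12,"y":1.4,"z":-0.2,"ax":0.15,"ay":-0.3,"az":-0.1},{"x":0.12,"y":1.4,"z":-0.2,"ax":0.15,"ay":-0.3,"az":-0.1},{"x":0.12,"y":1.4,"z":-0.2,"ax":0.15,"ay":-0.3,"az":-0.1},{"x":0.1,"y":1.4,"z":-0.15,"ax":0.15,"ay":-0.3,"az":-0.1},{"x":0.1,"y":1.0,"z":-0.1,"ax":0.15,"ay":-0.3,"az":-0.1}])

```text
clock: 33.02
eef_pos: [0.4275, 0.1911, 0.1097]
eef_rot: [0.53, -0.468, 0.468, -0.53]
ft_force: [-0.6, -1.2, -0.2]
opening: 0.0481
```

```bash
python3 - <<'E'
from h import *
p=cw(-.032,.184,.052); plan([p[0],p[1],.067],np.degrees(YAW)-90,4)
E
```

```text
from [0.4275 0.1911 0.1097] yaw -82.9 down [-0.    -0.001 -1.   ] F [-0.6 -1.2 -0.2] t 33.02 open 0.0481 turn/row [0.   0.12 0.01]
[-0.07, 1.07, 0.05]
[-0.07, 1.07, 0.05]
[-0.07, 1.07, 0.05]
[-0.07, 1.07, 0.05]
```

servo_tool(rows=[{"x":-0.1,"y":1.0,"z":0.05,"ax":0,"ay":0.1,"az":0},{"x":-0.1,"y":1.1,"z":0.05,"ax":0,"ay":0.1,"az":0},{"x":-0.1,"y":1.1,"z":0.05,"ax":0,"ay":0.1,"az":0},{"x":0,"y":1.0,"z":0.05,"ax":0,"ay":0.1,"az":0},{"x":0,"y":0,"z":0,"ax":0,"ay":0,"az":0}])

```text
clock: 33.65
eef_pos: [0.4293, 0.1944, 0.0641]
eef_rot: [0.529, -0.47, 0.47, -0.528]
ft_force: [0.5, -0.5, 0.0]
opening: 0.049
```

servo_tool(rows=[{"x":0,"y":0,"z":0,"ax":0,"ay":0,"az":0},{"x":0,"y":0,"z":0,"ax":0,"ay":0,"az":0},{"x":0,"y":0,"z":0,"ax":0,"ay":0,"az":0},{"x":0,"y":0,"z":0,"ax":0,"ay":0,"az":0}], hand=255)

```text
clock: 34.15
eef_pos: [0.429, 0.1944, 0.0648]
eef_rot: [0.529, -0.47, 0.47, -0.528]
ft_force: [-0.4, 0.1, -0.8]
opening: 0.0241
```

```bash
python3 - <<'E'
from h import *
s=observe(); c=rot(YAW).T@(s['eef_pos']-[T[0],T[1],0]); print('chest tcp',c.round(4),s['opening'],s['ft_force'])
plan(None,np.degrees(YAW)-90,path=arc(None,(-.048,.018),'y',3.15,0.05,20))
E
```

```text
chest tcp [-0.0324  0.1844  0.0648] 0.02408100664968191 [-0.4454083   0.0854279  -0.76837999]
from [0.429  0.1944 0.0648] yaw -83.3 down [-0.001 -0.001 -1.   ] F [-0.4  0.1 -0.8] t 34.15 open 0.0241 turn/row [0. 0. 0.]
[-0.23, -0.76, -0.0]
[-0.11, -0.79, -0.0]
[0.02, -0.79, -0.0]
[0.14, -0.78, -0.0]
[0.26, -0.75, -0.0]
[0.37, -0.7, -0.0]
[0.47, -0.64, -0.0]
[0.57, -0.56, -0.0]
[0.65, -0.46, -0.0]
[0.71, -0.36, -0.0]
[0.76, -0.24, -0.0]
[0.78, -0.12, -0.0]
[0.79, -0.0, -0.0]
[0.78, 0.12, -0.0]
[0.76, 0.24, -0.0]
[0.71, 0.36, -0.0]
[0.65, 0.46, -0.0]
[0.57, 0.56, 0.0]
[0.47, 0.64, 0.0]
[0.37, 0.7, 0.0]
```

The grip reads 24.1 mm, as on the knob before. Following the arc back.

servo_tool(rows=[{"x":-0.23,"y":-0.76,"z":0,"ax":0,"ay":0,"az":0},{"x":-0.11,"y":-0.79,"z":0,"ax":0,"ay":0,"az":0},{"x":0.02,"y":-0.79,"z":0,"ax":0,"ay":0,"az":0},{"x":0.14,"y":-0.78,"z":0,"ax":0,"ay":0,"az":0},{"x":0.26,"y":-0.75,"z":0,"ax":0,"ay":0,"az":0}])

```text
clock: 34.78
eef_pos: [0.4291, 0.1921, 0.1053]
eef_rot: [0.529, -0.47, 0.471, -0.527]
ft_force: [1.7, -2.9, -9.5]
opening: 0.0242
```

servo_tool(rows=[{"x":0.37,"y":-0.7,"z":0,"ax":0,"ay":0,"az":0},{"x":0.47,"y":-0.64,"z":0,"ax":0,"ay":0,"az":0},{"x":0.57,"y":-0.56,"z":0,"ax":0,"ay":0,"az":0},{"x":0.65,"y":-0.46,"z":0,"ax":0,"ay":0,"az":0},{"x":0.71,"y":-0.36,"z":0,"ax":0,"ay":0,"az":0}])

```text
clock: 35.4
eef_pos: [0.4326, 0.1633, 0.1346]
eef_rot: [0.529, -0.47, 0.471, -0.527]
ft_force: [4.6, 0.0, -14.5]
opening: 0.0234
```

```bash
cat >> h.py <<'E'
def hasp_path(a1,n,off):
    c=rot(YAW).T@(np.array(observe()['eef_pos'])-[T[0],T[1],0])-[-.03,.136,.073+off]
    a=np.radians(159.44)-np.arctan2(c[2],c[1]); print('hasp',a.round(3),'r',np.hypot(c[1],c[2]).round(4),'(0.0513)')
    W=[]
    for t in np.linspace(a,a1,n+1)[1:]:
        p=np.radians(159.44)-t; W.append(cw(c[0]-.03,.136+.0513*np.cos(p),.073+off+.0513*np.sin(p)))
    return W
E
python3 - <<'E'
from h import *
plan(None,np.degrees(YAW)-90,path=hasp_path(0.05,10,.0135))
E
```

```text
hasp 1.552 r 0.051 (0.0513)
from [0.4326 0.1633 0.1346] yaw -83.4 down [-0.    -0.002 -1.   ] F [  4.6   0.  -14.5] t 35.4 open 0.0234 turn/row [0.   0.   0.01]
[0.73, -0.23, -0.0]
[0.76, -0.09, -0.0]
[0.77, 0.03, -0.0]
[0.76, 0.14, -0.0]
[0.73, 0.25, -0.0]
[0.68, 0.36, -0.0]
[0.62, 0.46, 0.0]
[0.54, 0.55, 0.0]
[0.46, 0.62, 0.0]
[0.36, 0.68, 0.0]
```

servo_tool(rows=[{"x":0.73,"y":-0.23,"z":0,"ax":0,"ay":0,"az":0},{"x":0.76,"y":-0.09,"z":0,"ax":0,"ay":0,"az":0},{"x":0.77,"y":0.03,"z":0,"ax":0,"ay":0,"az":0},{"x":0.76,"y":0.14,"z":0,"ax":0,"ay":0,"az":0},{"x":0.73,"y":0.25,"z":0,"ax":0,"ay":0,"az":0}])

```text
clock: 36.02
eef_pos: [0.4376, 0.127, 0.1366]
eef_rot: [-0.528, 0.471, -0.469, 0.53]
ft_force: [-6.8, -1.2, 15.1]
opening: 0.0218
```

```bash
python3 - <<'E'
from h import *
plan(None,np.degrees(YAW)-90,path=hasp_path(0.05,6,.0135))
E
```

```text
hasp 0.839 r 0.0538 (0.0513)
from [0.4376 0.127  0.1366] yaw -83.2 down [-0.     0.004 -1.   ] F [-6.8 -1.2 15.1] t 36.02 open 0.0218 turn/row [-0.    0.03 -0.04]
[0.52, 0.52, -0.0]
[0.57, 0.36, -0.0]
[0.52, 0.43, -0.0]
[0.45, 0.5, -0.0]
[0.38, 0.55, -0.0]
[0.31, 0.6, -0.0]
```

servo_tool(rows=[{"x":0.5,"y":0.45,"z":0,"ax":0,"ay":0,"az":0},{"x":0.57,"y":0.4,"z":0,"ax":0,"ay":0,"az":0},{"x":0.52,"y":0.45,"z":0,"ax":0,"ay":0,"az":0},{"x":0.45,"y":0.5,"z":0,"ax":0,"ay":0,"az":0},{"x":0.35,"y":0.5,"z":0,"ax":0,"ay":0,"az":0}])

```text
clock: 36.65
eef_pos: [0.441, 0.097, 0.1172]
eef_rot: [0.528, -0.473, 0.469, -0.527]
ft_force: [-2.8, -1.0, 4.4]
opening: 0.0202
```

servo_tool(rows=[{"x":0,"y":0,"z":0,"ax":0,"ay":0,"az":0},{"x":0,"y":0,"z":0,"ax":0,"ay":0,"az":0},{"x":0,"y":0,"z":0,"ax":0,"ay":0,"az":0},{"x":0,"y":0,"z":0,"ax":0,"ay":0,"az":0},{"x":0,"y":-3,"z":0,"ax":0,"ay":0,"az":0}], hand=110)

```text
clock: 37.28
eef_pos: [0.4404, 0.0951, 0.1467]
eef_rot: [0.529, -0.473, 0.469, -0.525]
ft_force: [0.7, -0.1, -0.3]
opening: 0.0486
```

servo_tool(rows=[{"x":0.5,"y":-3,"z":0,"ax":0,"ay":0,"az":0},{"x":0.5,"y":-2,"z":0,"ax":0,"ay":0,"az":0},{"x":0,"y":0,"z":0,"ax":0,"ay":0,"az":0}])

```text
clock: 37.65
eef_pos: [0.4428, 0.0853, 0.1998]
eef_rot: [0.528, -0.473, 0.47, -0.526]
ft_force: [-0.4, -0.2, -0.4]
opening: 0.0489
```

```bash
python3 - <<'E'
from h import *
w=snap('wrist','w10.png'); a=[proj(w,cw(-.03,y,z)).round().tolist() for y,z in [(.088,.091),(.136,.073)]]; print('pred knob,hinge',a)
u,v=map(int,a[0]); c=grey(w,(u-40,v-110,u+40,v+25),130,255,45); x=c.reshape(-1,2); print(cv2.contourArea(c),x.min(0),x.max(0))
print('knob-end chest', (rot(YAW).T@(onz(w,324,x.max(0)[1],.091)-[T[0],T[1],0])).round(4),'far', (rot(YAW).T@(onz(w,324,x.min(0)[1],.075)-[T[0],T[1],0])).round(4))
p=proj(w,cw(-.06,0,.104)).round(); print('pull pred px',p)
h=cv2.cvtColor(w['color'],cv2.COLOR_RGB2HSV)
s=snap('side'); print('side knob/pull pred',proj(s,cw(-.03,.088,.091)).round(1),proj(s,cw(-.06,0,.104)).round(1))
c=grey(s,(265,205,300,242),130,255,45); x=c.reshape(-1,2); print('side steel',x.min(0),x.max(0)); print(observe()['eef_pos'])
E
```

```text
pred knob,hinge [[326.0, 229.0], [326.0, 152.0]]
3684.5 [301 145] [346 237]
knob-end chest [-0.0314  0.0829  0.091 ] far [-0.0313  0.1403  0.075 ]
pull pred px [282. 361.]
side knob/pull pred [285.9 224.5] [292.4 243.5]
side steel [272 219] [291 231]
[0.44185591 0.08543627 0.19827449]
```

The knob end reads 83 mm in chest y where 82 is expected, so the hasp is over its catch. I'll pull the arm back and compare against the starting pictures.

servo_tool(rows=[{"x":-3,"y":-5,"z":-1,"ax":0,"ay":0,"az":0},{"x":-6,"y":-4,"z":-2,"ax":0,"ay":0,"az":0},{"x":-6,"y":-2,"z":-3,"ax":0,"ay":0,"az":0},{"x":-6,"y":0,"z":-3,"ax":0,"ay":0,"az":0},{"x":-6,"y":0,"z":-3,"ax":0,"ay":0,"az":0}])

```text
clock: 38.38
eef_pos: [0.3045, 0.3197, 0.2994]
eef_rot: [0.53, -0.475, 0.471, -0.521]
ft_force: [1.9, 0.8, -0.3]
opening: 0.0488
```

servo_tool(rows=[{"x":-6,"y":0,"z":-2,"ax":0,"ay":-5,"az":0},{"x":-6,"y":0,"z":-2,"ax":0,"ay":-5,"az":0},{"x":-4,"y":0,"z":0,"ax":0,"ay":-5,"az":0},{"x":0,"y":0,"z":0,"ax":0,"ay":0,"az":0},{"x":0,"y":0,"z":0,"ax":0,"ay":0,"az":0}])

```text
clock: 39.0
eef_pos: [0.2302, 0.4725, 0.2912]
eef_rot: [0.594, -0.397, 0.394, -0.578]
ft_force: [0.6, -0.2, -1.1]
opening: 0.0485
```

```bash
python3 - <<'E'
from h import *
R0={'scene':{'chest':(250,198,362,300),'hasp':(314,204,340,226),'pull':(284,218,300,234),'tin':(172,362,220,410),'mallet':(410,245,495,282),'gouge spot':(213,318,244,364),'tray':(370,188,436,243)},
    'side':{'chest':(255,205,380,312),'hasp':(270,215,294,236),'pull':(285,236,300,258),'tin':(462,328,520,398),'mallet':(345,144,376,192),'gouge spot':(385,330,447,358),'tray':(258,176,322,214)}}
for n in R0:
    d=snap(n,n+'_end.png'); a=cv2.imread('pics/%s0.png'%n).astype(int); b=d['color'][:,:,::-1].astype(int)
    for k,(x0,y0,x1,y1) in R0[n].items():
        e=abs(cv2.blur((a-b)[y0:y1,x0:x1].astype(np.float32),(3,3))).max(2); print(n,k,'mean',e.mean().round(1),'frac>40',(e>40).mean().round(3))
d=snap('scene'); c=grey(d,(378,192,428,238),60,200,30); print('stone',cv2.contourArea(c),rectw(d,c,.022)); s=observe(); print(s['eef_pos'],s['clock'])
E
```

```text
scene chest mean 1.0 frac>40 0.0
scene hasp mean 1.1 frac>40 0.0
scene pull mean 1.1 frac>40 0.0
scene tin mean 0.8 frac>40 0.0
scene mallet mean 1.0 frac>40 0.0
scene gouge spot mean 19.9 frac>40 0.228
scene tray mean 7.3 frac>40 0.066
side chest mean 0.7 frac>40 0.0
side hasp mean 0.7 frac>40 0.0
side pull mean 0.6 frac>40 0.0
side tin mean 0.7 frac>40 0.0
side mallet mean 0.7 frac>40 0.0
side gouge spot mean 31.8 frac>40 0.4
side tray mean 10.4 frac>40 0.092
stone 104.0 (array([0.54141596, 0.32541071]), np.float64(18.893138286673643), [np.float64(0.025487986588413586), np.float64(0.056188372127911626)])
[0.23060867 0.47223817 0.29221142] 39.15
```

The chest, hasp, pull, tin and mallet match the starting pictures, and only the gouge's spot and the tray differ. Handing in.

```bash
python3 -c "
from bench import *
print(sign_off())"
```

```text
the job is handed in; nothing more can be done
None
```

The tool chest is packed and the job handed in at about 39 s. I swung the hasp off, opened the lid to its stop, and laid the slip stone in the large plywood tray. Then I laid the one gouge present flat in the chest, shut the lid, and only then swung the hasp back over its catch.

**Last checks**
- **Chest, hasp, pull, tin and mallet:** in the scene and side cameras these match the starting pictures. That means the lid is down, the hasp is shut and the bystanders have not moved.
- **Stone:** it lies at (0.541, 0.325), about the centre of the tray.
- **Gouge:** I last saw it flat in the chest just before the lid closed.
- **Arm:** it was well clear when I handed in.

**What was off**
- **Lid seating force:** the wrist reading reached 48 N for a moment as the lid seated. That is under the 120 N wrist limit, and I took the contact to be through the finger pads, not the gripper body.
- **Chest position:** my first fit was about 3 mm off. I corrected it from the wrist camera.
- **Hasp grip:** the grip narrowed from 24 to 20 mm while closing the hasp, so the pads probably slipped from the knob onto the strap. It still ended up shut.
- **Checks without pictures:** I reached the 16-picture limit before the hasp was closed, so everything after that was checked by pixel measurements, without looking at pictures.

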